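# Scoop the beads out of the drawer for the craft table

## Robot

A 6-joint arm with a two-finger parallel gripper is mounted at the origin on the work surface. World frame = base frame: x ahead of the robot, y to its left, z up, the work surface at z = 0. Lengths are in mm, angles in rad, forces in N, time in s.
With the tool pointing down it reaches from about 425 to 925 mm from the base axis. Payload 12.5 kg.
Tool frame: the origin (TCP) lies midway between the tips of the shut fingers; the grasp point (between the pads) lies 19 mm behind it; z points along the fingers, y is the line along which they close (so a half turn about z gives the same grasp; the last joint's range is limited). The gripper opens to 85 mm and grips with 20 to 120 N. Pads are 22 mm wide; open, the fingers measure 114 mm over their backs; the gripper's body (76 mm by 85 mm) begins 54 mm behind the grasp point. The pads swing forward as they close: fully open they stand 13 mm farther back than shut.
Start: joints at [1.024, 0.491, 1.559, -0, 1.092, -0.106], TCP at [266.651, 565.283, 206.727] pointing down, gripper open.
Joint ranges: [-3.1, 3.1], [-0.84, 2.19], [0.05, 2.79], [-1.13, 4.28], [0.06, 2.93], [-2.69, 2.69]. Speed limits (rad/s): [2.22, 2.22, 2.79, 3.14, 3.14, 3.14].

## Interface

Orientations are given as a unit quaternion [w, x, y, z].
In Python, from station import read_state, eyes, order gives the robot as it stands.
- The arm moves only by the shell command python3 -m handwheel 'ROWS' [FORCE]. ROWS is JSON, a list of rows, each a list of 3 entries, a list of its own where there are three numbers: the shift along the tool's x, y, z each as a share of 0.3 m, from -1 to 1, then the turn, a rotation vector about the tool's x, y, z each as a share of 180 degrees, from -1 to 1, then the opening, from -1 (shut) to 1 (fully open). In form: [[[tx, ty, tz], [wx, wy, wz], fingers], ...]. A call has exactly 10 rows; each row is the pose to reach, as a shift and turn from the pose commanded when the call began, along the tool's axes at that moment, turning the shorter way round; what a row does not reach only later rows make up. A row lasts 1/10 s, in which the tool goes at most 50 mm and 8.59 degrees, less where a joint would pass 70% of its speed; a pose out of reach is approached as far as the arm can. A call with a number of a shift or a turn outside -1 to 1 is refused whole. A call with a gripper value outside its range is refused whole. The fingers move at their own pace and stop on an object; FORCE is the grip in N (left out, the last holds). Time passes only in rows, so rows that repeat a pose let the fingers close, or fill a call up. It gives the time, the measured TCP pose, the force, the opening and the grip force at its end, in the units of the state.
- read_state(): the state, without advancing time (a new reading comes with each control period).
- eyes.camera(name): name is "scene" or "side" or "wrist"; returns the picture (400x640x3 uint8, red, green, blue); there is no depth.
- eyes.get_calibration(name): a dict with "fx", "fy", "cx", "cy" (pixels), "R" (3x3) and "t" (3): a world point X has camera coordinates R X + t. Camera axes: x right, y down, z forward; pixel columns grow to the right and rows downward; lengths in mm; the calibration is good to about 2 mm. The wrist camera is an equidistant fisheye: a pixel r from the principal point sees the ray r / f radians off the axis. A picture is of the moment at which its call begins: read the wrist's pose just before it. get_calibration takes no time and is no camera call; for the wrist camera it gives the pose at the moment of the call.
- order.hand_in(): hands the job in; it is judged then, once.
Trained networks look in the newest picture that a camera, given by its name, has taken for a name from the list of things; names that differ only in an ending like _2 or _b are one class to them, and where a whole thing is asked for, a point or a joint stands for the part that bears it (a point fixed in the world has none). Each returns a list of dicts, best first, with "p" (0 to 1); they miss things now and then, are a little off and sometimes report something else, mostly with a low value. They report only what shows in the picture. A call takes as long as a camera call. They do not tell look-alikes from the thing itself.
- eyes.masks_of(camera, query): "region" (400x640 bool, what is visible of it).
- eyes.place_of(camera, query): "position" ([x, y, z] in mm, in world coordinates, good to about 4 mm: a listed point, or the origin of a listed thing).
The state is a dict: "time_s": time; "qpos": joint angles; "dq": joint speeds; "effort": joint torques, N m; "ee_pos": TCP position; "ee_rot": TCP orientation; "force": force on the tool from outside, world axes, zero at the start; "moment": the same for the moment, N m; "opening": finger opening in mm; "finger_force": force on a finger pad.
Only numpy, scipy, OpenCV 4.12 (cv2) and the standard library are available. Lean on these libraries where they do the work, as an engineer would, in place of code of your own. Each camera call takes 0.05 s, during which the arm holds its last target. There are 200 camera calls.

## Task

Pull the drawer of the little wooden drawer unit right out to its stop, take the scoop from the black tray, and scoop every wooden bead out of the drawer into the white bowl, in as many scoopfuls as it takes. Do not touch beads in the drawer with the fingers (one that falls on the table may be picked up by hand). When all are in the bowl, lay the scoop flat back in its tray and push the drawer fully shut, with the bowl still upright and the paint pots and water cup left where they are.

Things in the scene. Friction and masses are not known exactly. Their poses are not given: they have to be found in the camera images.
- cabinet: low plywood drawer unit, fixed on the table, 160 deep (x) x 276 wide (y) x 78 high mm; origin: centre of its underside; its front faces its own -x, and its one drawer slides out along its own -x
- drawer (a joint): the drawer: metres pulled out, 0 fully shut, 0.13 at its stop; it stays where it is left (2.5 N friction)
- drawer_handle (a point): middle of the drawer's straight steel bar handle: 10 mm thick, 100 mm long along the unit's y, standing 42 mm in front of the drawer's front panel (bar centre to panel face), 23 mm below the unit's top (55 mm above the table)
- drawer_floor (a point): centre of the drawer's inner floor (upper face), 12 mm above the table, axes as the cabinet's; moves with the drawer. Inside: 110 mm in x, 240 mm in y; the +y end has a ramp for scooping, from the floor at y 84 up to z 38 mm at the wall (y 120). Walls 6 mm thick, 48 mm high; front panel 12 thick, top at z 63. All in the open at the stop. Beads start in the +y part
- tray: shallow black plastic tray, fixed, 260 (x) x 140 (y) x 20 mm high, floor and walls 4 mm thick; origin: centre of its underside; the scoop lies in it
- scoop: flat aluminium scoop, cranked wooden handle. Origin: underside of the pan, own +x towards the open nose, z up. Pan floor x -40..+45 mm, 70 wide, 2 thick; side walls 2 thick, 36 high at the back, sloping from x -15 down to 3 at the nose; back wall 40 high at x -40; behind it a stem (x -40..-48) up to the handle, a bar 22 wide (y), 22 high, x -46..-146, z 75..97 mm. 0.14 kg
- scoop_grip (a point): good grip point on the handle: scoop x -78, y 0, z 86 mm
- scoop_nose (a point): middle of the pan's front lip: scoop x +45, y 0, z 0
- bowl: loose open white plastic bowl, outer radius 66 mm at the foot and 86 mm at the rim, 70 mm high, wall 3.5 mm, floor 4 mm; origin: centre of its underside; 0.22 kg
- bowl_rim (a point): centre of the bowl's mouth, 70 mm above its foot
- bead0: chunky faceted barrel-shaped wooden bead, 30 mm across and 30 mm high, origin at its centre, own z along its bore; about 12 g; may be absent
- bead1: chunky faceted barrel-shaped wooden bead, 30 mm across and 30 mm high, origin at its centre, own z along its bore; about 12 g; may be absent
- bead2: chunky faceted barrel-shaped wooden bead, 30 mm across and 30 mm high, origin at its centre, own z along its bore; about 12 g; may be absent
- bead3: chunky faceted barrel-shaped wooden bead, 30 mm across and 30 mm high, origin at its centre, own z along its bore; about 12 g; may be absent
- bead4: chunky faceted barrel-shaped wooden bead, 30 mm across and 30 mm high, origin at its centre, own z along its bore; about 12 g; may be absent
- bead5: chunky faceted barrel-shaped wooden bead, 30 mm across and 30 mm high, origin at its centre, own z along its bore; about 12 g; may be absent
- bead6: chunky faceted barrel-shaped wooden bead, 30 mm across and 30 mm high, origin at its centre, own z along its bore; about 12 g; may be absent
- bead7: chunky faceted barrel-shaped wooden bead, 30 mm across and 30 mm high, origin at its centre, own z along its bore; about 12 g; may be absent
- pot_a: black lidded paint pot, 58 mm across, 23 mm high, origin under its centre; leave alone
- pot_b: another such paint pot; leave alone
- water_cup: white plastic cup with brushes, 74 mm across, 90 mm high (brushes to 170 mm), origin under its centre; leave alone
There are look-alikes about, which are no part of the job. Leave any blue look-alike of the scoop alone. There is more than one size of the bowl; the job needs the larger.

How it is judged (in metres and radians):
On the way, in this order (a step that is already met when the one before it is completed fails the run):
1. the drawer is pulled out to its stop (value of joint drawer above 0.122 m), for 0.2 s.
2. a bead is lifted in the scoop (((x of bead0 in the frame of scoop between -0.045 and 0.05 m and y of bead0 in the frame of scoop between -0.035 and 0.035 m and z of bead0 in the frame of scoop between 0 and 0.07 m and height (world z) of bead0 above 0.11 m) or (x of bead1 in the frame of scoop between -0.045 and 0.05 m and y of bead1 in the frame of scoop between -0.035 and 0.035 m and z of bead1 in the frame of scoop between 0 and 0.07 m and height (world z) of bead1 above 0.11 m) or (x of bead2 in the frame of scoop between -0.045 and 0.05 m and y of bead2 in the frame of scoop between -0.035 and 0.035 m and z of bead2 in the frame of scoop between 0 and 0.07 m and height (world z) of bead2 above 0.11 m) or (x of bead3 in the frame of scoop between -0.045 and 0.05 m and y of bead3 in the frame of scoop between -0.035 and 0.035 m and z of bead3 in the frame of scoop between 0 and 0.07 m and height (world z) of bead3 above 0.11 m) or (x of bead4 in the frame of scoop between -0.045 and 0.05 m and y of bead4 in the frame of scoop between -0.035 and 0.035 m and z of bead4 in the frame of scoop between 0 and 0.07 m and height (world z) of bead4 above 0.11 m) or (x of bead5 in the frame of scoop between -0.045 and 0.05 m and y of bead5 in the frame of scoop between -0.035 and 0.035 m and z of bead5 in the frame of scoop between 0 and 0.07 m and height (world z) of bead5 above 0.11 m) or (x of bead6 in the frame of scoop between -0.045 and 0.05 m and y of bead6 in the frame of scoop between -0.035 and 0.035 m and z of bead6 in the frame of scoop between 0 and 0.07 m and height (world z) of bead6 above 0.11 m) or (x of bead7 in the frame of scoop between -0.045 and 0.05 m and y of bead7 in the frame of scoop between -0.035 and 0.035 m and z of bead7 in the frame of scoop between 0 and 0.07 m and height (world z) of bead7 above 0.11 m))), for 0.2 s.
3. every bead is in the bowl (horizontal distance between each of bead0, bead1, bead2, bead3, bead4, bead5, bead6, bead7 and bowl below 0.075 m and z of bead0 in the frame of bowl between 0 and 0.09 m and z of bead1 in the frame of bowl between 0 and 0.09 m and z of bead2 in the frame of bowl between 0 and 0.09 m and z of bead3 in the frame of bowl between 0 and 0.09 m and z of bead4 in the frame of bowl between 0 and 0.09 m and z of bead5 in the frame of bowl between 0 and 0.09 m and z of bead6 in the frame of bowl between 0 and 0.09 m and z of bead7 in the frame of bowl between 0 and 0.09 m), for 0.3 s.
At the end, for the whole second after the job is handed in: every bead lies in the bowl (centre within 75 mm of its axis, below 90 mm above its foot), the bowl is upright (within 0.1 rad), the scoop lies flat on the tray's floor (within 5 mm and 0.08 rad), the drawer is shut to within 8 mm, and all is at rest (all of step 3 and z of scoop in the frame of tray between 0 and 0.009 m and angle between scoop's own z axis and vertical below 0.08 rad and x of scoop in the frame of tray between -0.1 and 0.1 m and y of scoop in the frame of tray between -0.04 and 0.04 m and value of joint drawer below 0.008 m and angle between bowl's own z axis and vertical below 0.1 rad and linear speed of each of bead0, bead1, bead2, bead3, bead4, bead5, bead6, bead7, bowl, scoop below 0.03 m/s); the robot touches nothing.
It fails at once if the fingers press on a bead that is in the drawer (over 0.5 N) ((contact force between the fingers and bead0 above 0.5 N and x of bead0 in the frame of drawer_floor between -0.055 and 0.055 m and y of bead0 in the frame of drawer_floor between -0.12 and 0.12 m and z of bead0 in the frame of drawer_floor between 0 and 0.05 m) or (contact force between the fingers and bead1 above 0.5 N and x of bead1 in the frame of drawer_floor between -0.055 and 0.055 m and y of bead1 in the frame of drawer_floor between -0.12 and 0.12 m and z of bead1 in the frame of drawer_floor between 0 and 0.05 m) or (contact force between the fingers and bead2 above 0.5 N and x of bead2 in the frame of drawer_floor between -0.055 and 0.055 m and y of bead2 in the frame of drawer_floor between -0.12 and 0.12 m and z of bead2 in the frame of drawer_floor between 0 and 0.05 m) or (contact force between the fingers and bead3 above 0.5 N and x of bead3 in the frame of drawer_floor between -0.055 and 0.055 m and y of bead3 in the frame of drawer_floor between -0.12 and 0.12 m and z of bead3 in the frame of drawer_floor between 0 and 0.05 m) or (contact force between the fingers and bead4 above 0.5 N and x of bead4 in the frame of drawer_floor between -0.055 and 0.055 m and y of bead4 in the frame of drawer_floor between -0.12 and 0.12 m and z of bead4 in the frame of drawer_floor between 0 and 0.05 m) or (contact force between the fingers and bead5 above 0.5 N and x of bead5 in the frame of drawer_floor between -0.055 and 0.055 m and y of bead5 in the frame of drawer_floor between -0.12 and 0.12 m and z of bead5 in the frame of drawer_floor between 0 and 0.05 m) or (contact force between the fingers and bead6 above 0.5 N and x of bead6 in the frame of drawer_floor between -0.055 and 0.055 m and y of bead6 in the frame of drawer_floor between -0.12 and 0.12 m and z of bead6 in the frame of drawer_floor between 0 and 0.05 m) or (contact force between the fingers and bead7 above 0.5 N and x of bead7 in the frame of drawer_floor between -0.055 and 0.055 m and y of bead7 in the frame of drawer_floor between -0.12 and 0.12 m and z of bead7 in the frame of drawer_floor between 0 and 0.05 m)).
It fails at once if the bowl is tipped (over 0.7 rad) (angle between bowl's own z axis and vertical above 0.7 rad).
It fails at once if a paint pot or the water cup is moved more than 30 mm (distance of any of pot_a, pot_b, water_cup from where it was at the start of the episode above 0.03 m).
Of bead0, bead1, bead2, bead3, bead4, bead5, bead6, bead7 only 5 to 8 are there at a start; the rules pass over those that are not, and their reading is None.
At some moment in a run one of bowl may be knocked a few centimetres aside while the robot is not near it.
It also fails if it takes over 208 s, if anything falls off the work surface, if the arm or the gripper's body presses on something with over 40 N, if the wrist force passes 120 N, or if a joint passes its speed limit or range.

## Working session

There is one attempt and no reset: what is moved stays moved. The work goes in short steps, Python scripts to look and compute and a shell command to move; the robot and the scene stay as the last step left them, time stands still between calls to the robot, and variables do not carry over. Pictures are saved under pics/ and viewed, at most 14 in all, crops included, and the job is handed in when it is done.

```bash
ls; mkdir -p pics; cat > h.py <<'E'
import numpy as np,cv2
from station import read_state,eyes,order
from scipy.spatial.transform import Rotation as Ro
def snap(c,f=None):
    im=eyes.camera(c)
    if f: cv2.imwrite('pics/'+f,im[:,:,::-1])
    return im
def proj(c,X,cal=None):
    k=cal or eyes.get_calibration(c);p=np.array(k['R'])@np.array(X,float)+np.array(k['t']).ravel()
    return k['fx']*p[0]/p[2]+k['cx'],k['fy']*p[1]/p[2]+k['cy']
def ray(c,u,v,z,k=None):
    k=k or eyes.get_calibration(c);R=np.array(k['R']);t=np.array(k['t']).ravel()
    d=np.array([(u-k['cx'])/k['fx'],(v-k['cy'])/k['fy'],1])
    if c=='wrist':
        r=np.hypot(d[0],d[1])
        d=np.array([d[0]/r*np.sin(r),d[1]/r*np.sin(r),np.cos(r)]) if r>1e-9 else np.array([0,0,1.])
    o=-R.T@t;w=R.T@d
    return o+w*(z-o[2])/w[2]
def pose():
    s=read_state();q=s['ee_rot'];return np.array(s['ee_pos']),Ro.from_quat([q[1],q[2],q[3],q[0]]),s
def places(c,names):
    for n in names:
        print(c,n,[(round(d['p'],2),np.round(d['position']).astype(int).tolist()) for d in eyes.place_of(c,n) if d['p']>.2])
E
python3 - <<'E'
from h import *
for c in('scene','side'):
    snap(c,c+'0.png')
    places(c,['cabinet','drawer_handle','drawer_floor','tray','scoop','scoop_grip','scoop_nose','bowl','pot_a','water_cup','bead0'])
    k=eyes.get_calibration(c);print(k)
s=read_state();print(s['time_s'],s['ee_pos'],s['ee_rot'],s['opening'])
E
```

```text
pics
scene cabinet [(0.87, [723, 37, 2]), (0.58, [737, 363, 0])]
scene drawer_handle []
scene drawer_floor []
scene tray [(0.86, [457, -348, -2])]
scene scoop [(0.93, [525, -357, 4]), (0.57, [336, -132, 0])]
scene scoop_grip [(0.84, [355, -59, 86]), (0.79, [447, -336, 92])]
scene scoop_nose [(0.89, [565, -364, 8]), (0.81, [318, -174, 1])]
scene bowl [(0.7, [476, 345, 1]), (0.65, [262, 229, -2])]
scene pot_a [(0.58, [766, 240, 0]), (0.53, [732, -292, 5])]
scene water_cup [(0.85, [736, 365, 0]), (0.23, [476, 345, 1])]
scene bead0 []
{'fx': 411.55591696604745, 'fy': 411.55591696604745, 'cx': 320.57182057724293, 'cy': 199.13725637817961, 'R': array([[-0.72329719,  0.69031381, -0.01755023],
       [ 0.50367873,  0.51001748, -0.69727319],
       [-0.47238639, -0.51317542, -0.7165906 ]]), 't': array([ 360.07408761, -224.44357052, 1561.32901329])}
side cabinet [(0.59, [726, 35, -1])]
side drawer_handle [(0.66, [585, 55, 52])]
side drawer_floor []
side tray [(0.63, [458, -343, 2])]
side scoop [(0.9, [332, -133, -1]), (0.87, [527, -358, 2])]
side scoop_grip [(0.9, [445, -342, 90]), (0.83, [357, -62, 83])]
side scoop_nose [(0.82, [317, -173, 0]), (0.71, [569, -366, 2])]
side bowl [(0.81, [480, 345, 0]), (0.66, [258, 232, 2])]
side pot_a [(0.72, [567, -366, 0]), (0.66, [732, -289, 1]), (0.52, [766, 240, -2])]
side water_cup [(0.79, [734, 364, 2]), (0.41, [476, 345, 68])]
side bead0 []
{'fx': 441.4697157900481, 'fy': 441.4697157900481, 'cx': 321.3738200784298, 'cy': 203.9310442413294, 'R': array([[ 0.99036013, -0.13836091, -0.00656248],
       [-0.10484316, -0.7178    , -0.6883103 ],
       [ 0.09052469,  0.68236311, -0.7253867 ]]), 't': array([-511.34074715,   98.18872921, 1202.90645547])}
1.2 [266.66462689 565.27375054 206.71195315] [5.69100309e-06 2.18640089e-01 9.75805570e-01 3.74208979e-05] 85.36450134510446
```

View pics/scene0.png

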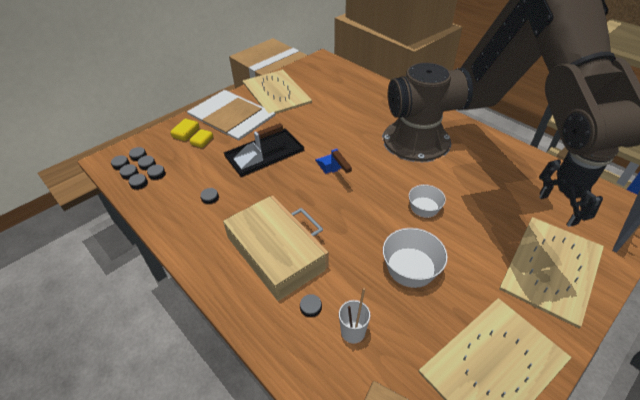

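View pics/side0.png

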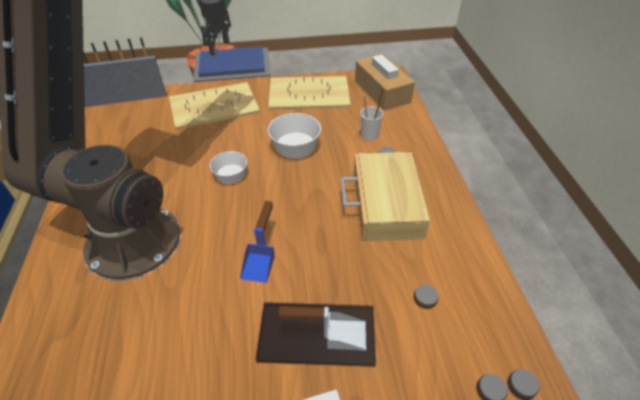

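The scene view shows the drawer unit at (275,245) with its handle at (308,222). There are two scoops: a bare aluminium one in the black tray at (262,147), and a blue look-alike at (335,160). There are two bowls: one at (415,257) and a smaller one at (427,200). The aluminium scoop in the tray and the larger bowl fit the task. I'll confirm with one crop and fit the poses.

```bash
cat >> h.py <<'E'
from scipy.optimize import minimize
def boxfit(masks,size,x0):
    L=[(x,y,z) for x in(-size[0]/2,size[0]/2) for y in(-size[1]/2,size[1]/2) for z in(0,size[2])]
    def cost(p):
        c,s=np.cos(p[2]/100),np.sin(p[2]/100);tot=0
        for cam,m in masks.items():
            k=eyes.get_calibration(cam)
            P=np.array([proj(cam,(p[0]+c*x-s*y,p[1]+s*x+c*y,z),k) for x,y,z in L],np.float32)
            im=np.zeros((1600,2560),np.uint8);cv2.fillConvexPoly(im,cv2.convexHull(np.int32(np.round((P+.5)*4))),1)
            M=cv2.resize(m.astype(np.uint8),(2560,1600),interpolation=0)
            tot+=1-(im&M).sum()/(im|M).sum()
        return tot
    best=minimize(cost,x0,method='Nelder-Mead',options=dict(initial_simplex=np.array(x0)+np.array([[0,0,0],[15,0,0],[0,15,0],[0,0,8.]]),xatol=.2,fatol=1e-4,maxiter=120))
    return best.x,best.fun
# tool orientation for scoop yaw psi (rad), nose-up pitch phi
def toolR(psi,phi=0): return Ro.from_euler('z',psi)*Ro.from_euler('y',-phi)*Ro.from_euler('x',np.pi)
def plan(wps,start=None):
    """wps: list of (pos,Ro). Each is a new call from the previous one: prints shares"""
    p,R,_=pose()
    if start: p,R=start
    for q,Q in wps:
        d=R.inv().apply(np.array(q)-p)/300;w=(R.inv()*Q).as_rotvec()/np.pi
        print(np.round(d,3).tolist(),np.round(w,3).tolist(),'mm %.0f deg %.0f'%(np.linalg.norm(d)*300,np.linalg.norm(w)*180));p,R=np.array(q,float),Q
E
python3 - <<'E'
from h import *
ms={}
for c in('scene','side'):
    im=eyes.camera(c)
    ms[c]=[m for m in eyes.masks_of(c,'cabinet')][0]['region']
    print(c,ms[c].sum())
    if c=='scene': a=im[105:185,210:370]
    else: b=im[100:200,190:350]
x,f=boxfit(ms,(160,276,78),[724,36,-13.5]);print('cab',x,f)
cv2.imwrite('pics/crop1.png',np.vstack([cv2.resize(a,(640,320),interpolation=2),cv2.resize(b,(640,280),interpolation=2)])[:,:,::-1])
yaw=x[2]/100;e=np.array([np.cos(yaw),np.sin(yaw)])
h=np.array([585,55])
print('handle from cab',x[:2]-e*134, x[:2]-e*122)
# handle triangulate in scene via mask/points
E
```

```text
scene 6413
side 5800
cab [714.37077492  38.03519514  -7.28520794] 0.14917725613854704
handle from cab [580.72621518  47.78874073] [592.69438471  46.91528889]
```

View pics/crop1.png

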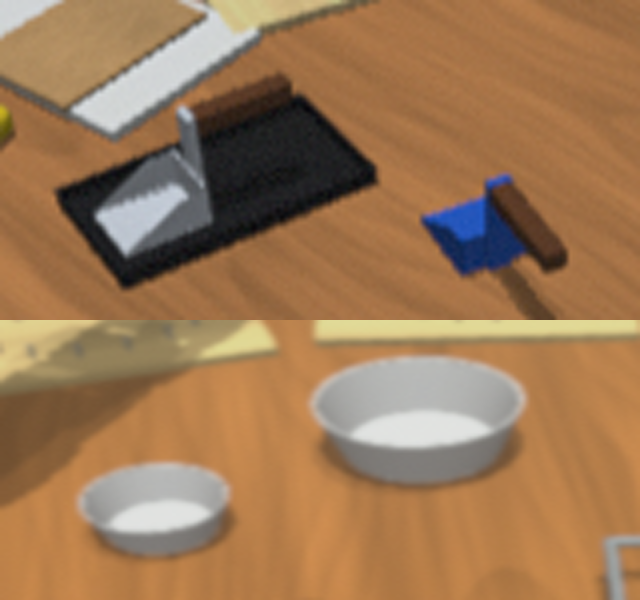

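The crop confirms both: the bare aluminium scoop lies in the black tray, with the blue one outside it, and the right-hand bowl is the larger. I'll hover in front of the drawer unit for a wrist view.

```bash
python3 - <<'E'
from h import *
plan([((400,300,300),toolR(2.1)),((520,50,330),toolR(1.46))])
E
```

```text
[-0.779, -0.61, -0.311] [0.0, -0.0, 0.191] mm 311 deg 34
[-0.921, -0.075, -0.1] [0.0, -0.0, 0.204] mm 279 deg 37
```

```bash
python3 -m handwheel '[[[-0.78,-0.61,-0.31],[0,0,0.19],1],[[-0.78,-0.61,-0.31],[0,0,0.19],1],[[-0.78,-0.61,-0.31],[0,0,0.19],1],[[-0.78,-0.61,-0.31],[0,0,0.19],1],[[-0.78,-0.61,-0.31],[0,0,0.19],1],[[-0.78,-0.61,-0.31],[0,0,0.19],1],[[-0.78,-0.61,-0.31],[0,0,0.19],1],[[-0.78,-0.61,-0.31],[0,0,0.19],1],[[-0.78,-0.61,-0.31],[0,0,0.19],1],[[-0.78,-0.61,-0.31],[0,0,0.19],1]]'
python3 -m handwheel '[[[-0.92,-0.075,-0.1],[0,0,0.2],1],[[-0.92,-0.075,-0.1],[0,0,0.2],1],[[-0.92,-0.075,-0.1],[0,0,0.2],1],[[-0.92,-0.075,-0.1],[0,0,0.2],1],[[-0.92,-0.075,-0.1],[0,0,0.2],1],[[-0.92,-0.075,-0.1],[0,0,0.2],1],[[-0.92,-0.075,-0.1],[0,0,0.2],1],[[-0.92,-0.075,-0.1],[0,0,0.2],1],[[-0.92,-0.075,-0.1],[0,0,0.2],1],[[-0.92,-0.075,-0.1],[0,0,0.2],1]]'
python3 - <<'E'
from h import *
p,R,s=pose();print(p,s['qpos'])
k=eyes.get_calibration('wrist');print(k['fx'],-k['R'].T@k['t'])
snap('wrist','w1.png')
places('wrist',['cabinet','drawer_handle','scoop_grip','bowl'])
m=eyes.masks_of('wrist','cabinet')
for d in m: 
    ys,xs=np.where(d['region']);print(d['p'],xs.min(),xs.max(),ys.min(),ys.max(),len(xs))
E
```

```text
time_s: 2.4
ee_pos: [399.5, 300.9, 299.1]
ee_rot: [-0.0, 0.495, 0.869, -0.0]
force: [-0.7, -0.6, 0.2]
opening: 85.5
finger_force: 0.0
time_s: 3.4
ee_pos: [520.7, 52.2, 329.6]
ee_rot: [-0.0, 0.739, 0.673, -0.0]
force: [-0.6, 0.3, -0.2]
opening: 85.6
finger_force: 0.0
[520.66272189  52.15556522 329.57463333] [-2.65438609e-02  2.36087070e-01  1.62214520e+00  2.08571021e-04
  1.28363615e+00  6.65883819e-02]
309.70691628693146 [528.44136019 133.91531277 496.5468754 ]
wrist cabinet []
wrist drawer_handle [(0.87, [585, 52, 58]), (0.59, [721, 35, 0])]
wrist scoop_grip [(0.86, [356, -62, 88])]
wrist bowl [(0.63, [261, 234, 1])]
0.73 362 508 56 242 20913
```

View pics/w1.png

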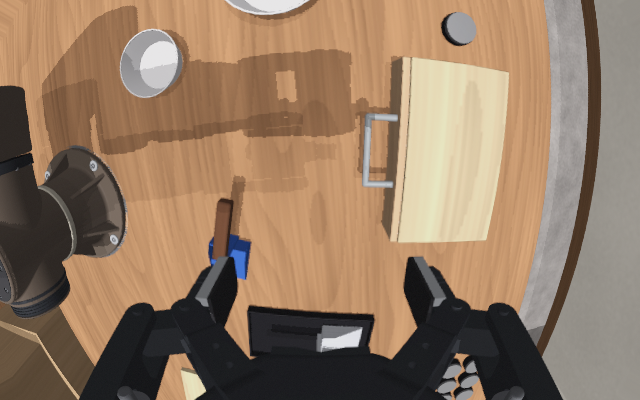

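The wrist view shows the handle bar running from (369,117) to (366,185). The top corners of the unit are at (411,57), (508,71), (488,240) and (397,241).

```bash
python3 - <<'E'
from h import *
for u,v,z in[(369,117,55),(366,185,55),(411,57,78),(508,71,78),(488,240,78),(397,241,78)]:
    print((u,v),ray('wrist',u,v,z)[:2].round(1))
yaw=-.135
plan([((585,52,150),toolR(np.pi/2+yaw)),((585,52,42),toolR(np.pi/2+yaw))])
E
```

```text
(369, 117) [594.7  96.8]
(366, 185) [583.9  -4. ]
(411, 57) [656.2 178.8]
(508, 71) [813.4 162.7]
(488, 240) [ 788.8 -111.8]
(397, 241) [625.7 -91.4]
[0.023, 0.212, 0.599] [0.0, -0.0, 0.013] mm 191 deg 2
[-0.0, -0.0, 0.36] [0.0, 0.0, 0.0] mm 108 deg 0
```

```bash
python3 - <<'E'
from h import *
plan([((588,49,150),toolR(1.464)),((588,49,42),toolR(1.464)),((588-.9943*134,49+.107*134,42),toolR(1.464))])
E
```

```text
[0.014, 0.223, 0.599] [0.0, -0.0, 0.004] mm 192 deg 1
[0.0, -0.0, 0.36] [0.0, 0.0, 0.0] mm 108 deg 0
[0.0, -0.447, -0.0] [0.0, 0.0, 0.0] mm 134 deg 0
```

```bash
python3 -m handwheel '[[[0.014,0.223,0.55],[0,0,0.004],-0.15],[[0.014,0.223,0.6],[0,0,0.004],-0.15],[[0.014,0.223,0.6],[0,0,0.004],-0.15],[[0.014,0.223,0.6],[0,0,0.004],-0.15],[[0.014,0.223,0.6],[0,0,0.004],-0.15],[[0.014,0.223,0.6],[0,0,0.004],-0.15],[[0.014,0.223,0.7],[0,0,0.004],-0.15],[[0.014,0.223,0.8],[0,0,0.004],-0.15],[[0.014,0.223,0.9],[0,0,0.004],-0.15],[[0.014,0.223,0.96],[0,0,0.004],-0.15]]' 40
python3 -m handwheel '[[[0,0,0],[0,0,0],-0.15],[[0,0,0],[0,0,0],-0.9],[[0,0,0],[0,0,0],-0.9],[[0,0,0],[0,0,0],-0.9],[[0,0,0],[0,0,0],-0.9],[[0,0,0],[0,0,0],-0.9],[[0,0,0],[0,0,0],-0.9],[[0,0,0],[0,0,0],-0.9],[[0,0,0],[0,0,0],-0.9],[[0,0,0],[0,0,0],-0.9]]' 40
```

```text
time_s: 4.7
ee_pos: [588.4, 48.7, 42.9]
ee_rot: [0.001, 0.744, 0.668, 0.001]
force: [0.5, 0.4, -0.4]
opening: 36.5
finger_force: 0.0
time_s: 5.7
ee_pos: [588.1, 48.6, 41.6]
ee_rot: [-0.0, 0.744, 0.668, -0.0]
force: [0.5, -0.7, 0.1]
opening: 4.1
finger_force: 0.0
```

```bash
python3 - <<'E'
from h import *
w=snap('wrist');s=snap('side')
places('side',['drawer_handle','cabinet'])
places('wrist',['drawer_handle'])
a=cv2.resize(w[150:400,200:520],(640,500));b=cv2.resize(s[100:250,300:460],(160*3,150*3),interpolation=2)
cv2.imwrite('pics/w2.png',a[:,:,::-1]);cv2.imwrite('pics/s2.png',b[:,:,::-1])
E
```

```text
side drawer_handle []
side cabinet [(0.56, [722, 36, -3])]
wrist drawer_handle [(0.57, [587, 53, 58])]
```

View pics/w2.png

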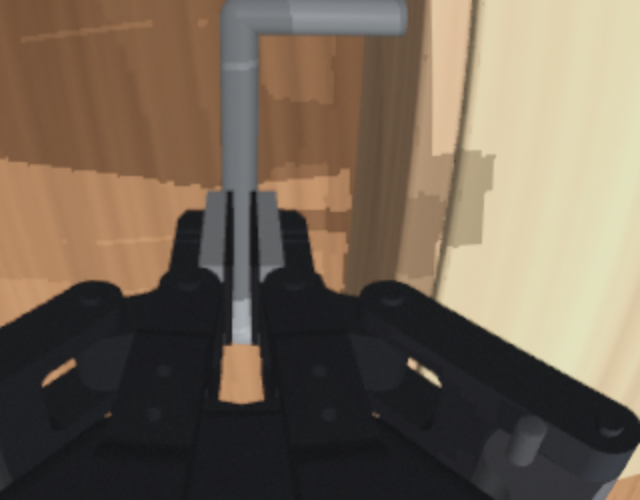

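View pics/s2.png

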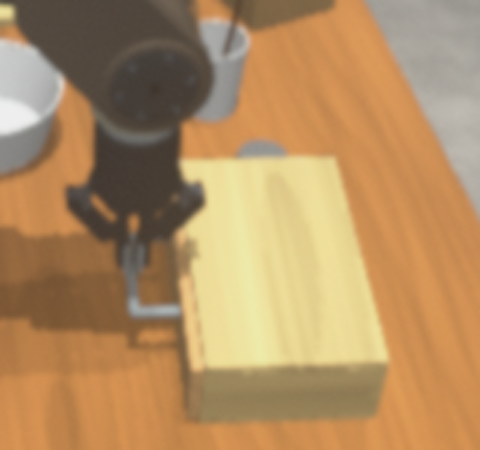

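```bash
python3 - <<'E'
from h import *
k=eyes.get_calibration('wrist');C=-k['R'].T@k['t'];print('C',C,'axis',k['R'][2],read_state()['opening'],read_state()['finger_force'])
for z in(30,55):
  print(z,[ray('wrist',200+u/2,150+v/2,z).round(1)[:2].tolist() for u,v in[(222,150),(258,150),(240,15),(405,15),(203,195),(275,195)]])
E
```

```text
C [597.02860948 130.28912931 208.62857067] axis [-0.03640655 -0.3224332  -0.94589185] 4.473972885191545 0.0
30 [[582.3, 52.2], [593.6, 50.9], [592.7, 94.4], [642.0, 89.5], [574.2, 36.8], [597.5, 34.3]]
55 [[584.4, 63.1], [594.1, 62.0], [593.3, 99.4], [635.7, 95.3], [577.4, 49.9], [597.5, 47.7]]
```

```bash
python3 - <<'E'
from h import *
for X in[(588,49,42),(588,38,42),(588,38,75),(588,49,55),(593,99,55),(583,-1,55)]:
    u,v=proj('side',X);print(X,round((u-300)*3),round((v-100)*3))
k=eyes.get_calibration('wrist')
for X in[(588,60,42),(588,60,55),(588,60,64),(588,60,75)]:
    p=k['R']@np.array(X)+k['t'];th=np.arctan2(np.hypot(*p[:2]),p[2]);d=p[:2]/np.hypot(*p[:2])
    print(X,[round((k['cx']+k['fx']*th*d[0]-200)*2),round((k['cy']+k['fx']*th*d[1]-150)*2)])
E
```

```text
(588, 49, 42) 131 283
(588, 38, 42) 133 291
(588, 38, 75) 135 266
(588, 49, 55) 132 273
(593, 99, 55) 128 237
(583, -1, 55) 136 312
(588, 60, 42) [237, 140]
(588, 60, 55) [236, 159]
(588, 60, 64) [236, 173]
(588, 60, 75) [236, 193]
```

The pixels in both views put the finger ends at about z 73, above the bar, so the pads closed over it. Lowering 30 mm stays clear of the table whichever reading is right, so I'll open, lower and grip again.

```bash
python3 -m handwheel '[[[0,0,0],[0,0,0],-0.15],[[0,0,0],[0,0,0],-0.15],[[0,0,0],[0,0,0],-0.15],[[0,0,0],[0,0,0],-0.15],[[0,0,0],[0,0,0],-0.15],[[0,0,0.02],[0,0,0],-0.15],[[0,0,0.04],[0,0,0],-0.15],[[0,0,0.06],[0,0,0],-0.15],[[0,0,0.08],[0,0,0],-0.15],[[0,0,0.1],[0,0,0],-0.15]]' 40
python3 -m handwheel '[[[0,0,0],[0,0,0],-0.15],[[0,0,0],[0,0,0],-0.9],[[0,0,0],[0,0,0],-0.9],[[0,0,0],[0,0,0],-0.9],[[0,0,0],[0,0,0],-0.9],[[0,0,0],[0,0,0],-0.9],[[0,0,0],[0,0,0],-0.9],[[0,0,0],[0,0,0],-0.9],[[0,0,0],[0,0,0],-0.9],[[0,0,0],[0,0,0],-0.9]]' 40
```

```text
time_s: 6.95
ee_pos: [588.0, 48.6, 11.0]
ee_rot: [-0.0, 0.744, 0.668, -0.0]
force: [0.2, -0.9, 0.2]
opening: 36.7
finger_force: 0.0
time_s: 7.95
ee_pos: [587.6, 48.7, 11.9]
ee_rot: [-0.0, 0.744, 0.668, -0.0]
force: [-5.7, -0.1, 4.3]
opening: 8.5
finger_force: 39.3
```

```bash
python3 -m handwheel '[[[0,-0.05,0],[0,0,0],-0.9],[[0,-0.1,0],[0,0,0],-0.9],[[0,-0.15,0],[0,0,0],-0.9],[[0,-0.2,0],[0,0,0],-0.9],[[0,-0.25,0],[0,0,0],-0.9],[[0,-0.3,0],[0,0,0],-0.9],[[0,-0.35,0],[0,0,0],-0.9],[[0,-0.39,0],[0,0,0],-0.9],[[0,-0.42,0],[0,0,0],-0.9],[[0,-0.435,0],[0,0,0],-0.9]]' 40
python3 -m handwheel '[[[0,0,0],[0,0,0],-0.9],[[0,0,0],[0,0,0],-0.9],[[0,0,0],[0,0,0],-0.9],[[0,0,0],[0,0,0],-0.9],[[0,0,0],[0,0,0],-0.15],[[0,0,0],[0,0,0],-0.15],[[0,0,0],[0,0,0],-0.15],[[0,0,0],[0,0,0],-0.15],[[0,0,-0.1],[0,0,0],-0.15],[[0,0,-0.2],[0,0,0],-0.15]]' 40
```

```text
time_s: 8.95
ee_pos: [458.3, 62.7, 11.9]
ee_rot: [0.0, 0.744, 0.668, 0.0]
force: [4.4, 0.1, -1.7]
opening: 8.7
finger_force: 39.9
time_s: 9.95
ee_pos: [457.7, 62.6, 71.8]
ee_rot: [-0.001, 0.744, 0.668, -0.001]
force: [-0.5, -0.5, 0.4]
opening: 36.4
finger_force: 0.0
```

```bash
python3 - <<'E'
from h import *
plan([((560,-60,280),toolR(1.464))])
E
```

```text
[-0.37, 0.381, -0.695] [-0.001, 0.0, -0.0] mm 262 deg 0
```

```bash
python3 -m handwheel '[[[0,0,-0.2],[0,0,0],1],[[-0.1,0.1,-0.4],[0,0,0],1],[[-0.2,0.2,-0.55],[0,0,0],1],[[-0.3,0.3,-0.7],[0,0,0],1],[[-0.37,0.38,-0.7],[0,0,0],1],[[-0.37,0.38,-0.7],[0,0,0],1],[[-0.37,0.38,-0.7],[0,0,0],1],[[-0.37,0.38,-0.7],[0,0,0],1],[[-0.37,0.38,-0.7],[0,0,0],1],[[-0.37,0.38,-0.7],[0,0,0],1]]' 40
python3 - <<'E'
from h import *
w=snap('wrist','w3.png');snap('scene')
places('wrist',['drawer_floor','drawer_handle','bead0','scoop_grip','scoop_nose','scoop','tray'])
places('scene',['drawer_floor','bead0','scoop_grip','scoop_nose','scoop','tray'])
p,R,_=pose();print(p)
E
```

```text
time_s: 10.95
ee_pos: [559.1, -59.1, 281.1]
ee_rot: [-0.001, 0.744, 0.668, -0.0]
force: [-0.5, 0.3, 0.1]
opening: 85.4
finger_force: 0.0
wrist drawer_floor [(0.6, [569, 52, 11])]
wrist drawer_handle [(0.85, [459, 65, 60])]
wrist bead0 [(0.96, [564, 51, 27]), (0.95, [566, 83, 29]), (0.94, [535, 128, 24]), (0.87, [532, 56, 26]), (0.74, [606, 114, 28]), (0.67, [608, 82, 25]), (0.61, [571, 120, 29]), (0.61, [535, 87, 27])]
wrist scoop_grip [(0.61, [359, -60, 86])]
wrist scoop_nose [(0.72, [565, -361, 7])]
wrist scoop [(0.87, [334, -133, 2]), (0.81, [522, -354, 4])]
wrist tray [(0.94, [459, -344, -1])]
scene drawer_floor [(0.89, [566, 53, 10])]
scene bead0 [(0.61, [543, 119, 24]), (0.61, [565, 52, 30]), (0.6, [577, 122, 25]), (0.57, [567, 88, 31]), (0.57, [524, 55, 28]), (0.51, [600, 79, 25]), (0.43, [612, 113, 26]), (0.41, [536, 91, 26])]
scene scoop_grip [(0.79, [356, -61, 86]), (0.78, [445, -342, 92]), (0.52, [566, 52, 27])]
scene scoop_nose [(0.96, [565, -362, 4]), (0.6, [568, 84, 29]), (0.58, [320, -174, 1])]
scene scoop [(0.76, [336, -136, -1]), (0.58, [526, -355, 3])]
scene tray [(0.96, [452, -349, 2])]
[559.72569164 -59.99431974 281.67937845]
```

View pics/w3.png

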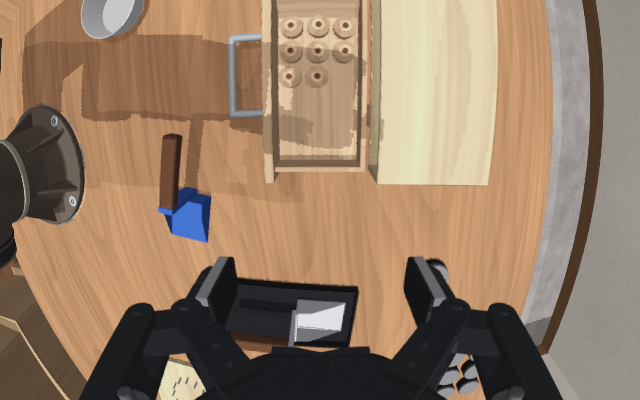

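The drawer is at its stop and shows 8 beads standing in the +y half, at columns u≈290/318/345 and rows v≈27/50/76. I'll plan the scoop grasp and check the finger length from the pad pixels.

```bash
python3 - <<'E'
from h import *
p,R,_=pose()
for zz in (40,30,20,10,0,-10):
    # assumed tip world z above TCP
    a=ray('wrist',237,257,p[2]+zz);b=ray('wrist',404,257,p[2]+zz)
    print(zz,R.inv().apply(a-p).round(1),R.inv().apply(b-p).round(1))
Q=toolR(-.19)
plan([((500,-250,250),toolR(.5)),((446,-340,170),Q),((446,-340,41),Q)])
E
```

```text
40 [  8.6 -40.4 -40. ] [  8.4  40.2 -40. ]
30 [  2.8 -43.6 -30. ] [  2.6  43.4 -30. ]
20 [ -3.  -46.7 -20. ] [ -3.2  46.5 -20. ]
10 [ -8.8 -49.9 -10. ] [ -9.   49.7 -10. ]
0 [-14.6 -53.1  -0. ] [-14.8  52.9  -0. ]
-10 [-20.4 -56.3  10. ] [-20.6  56.   10. ]
[-0.651, -0.13, 0.106] [-0.0, -0.0, 0.307] mm 202 deg 55
[-0.302, 0.177, 0.267] [0.0, -0.0, 0.22] mm 132 deg 40
[0.0, -0.0, 0.43] [0.0, 0.0, 0.0] mm 129 deg 0
```

```bash
python3 -m handwheel '[[[-0.65,-0.13,0.1],[0,0,0.31],1],[[-0.65,-0.13,0.1],[0,0,0.31],1],[[-0.65,-0.13,0.1],[0,0,0.31],1],[[-0.65,-0.13,0.1],[0,0,0.31],1],[[-0.65,-0.13,0.1],[0,0,0.31],1],[[-0.65,-0.13,0.1],[0,0,0.31],1],[[-0.65,-0.13,0.1],[0,0,0.31],1],[[-0.65,-0.13,0.1],[0,0,0.31],1],[[-0.65,-0.13,0.1],[0,0,0.31],1],[[-0.65,-0.13,0.1],[0,0,0.31],1]]' 40
python3 -m handwheel '[[[-0.3,0.177,0.26],[0,0,0.22],1],[[-0.3,0.177,0.26],[0,0,0.22],1],[[-0.3,0.177,0.26],[0,0,0.22],1],[[-0.3,0.177,0.26],[0,0,0.22],1],[[-0.3,0.177,0.26],[0,0,0.22],1],[[-0.3,0.177,0.26],[0,0,0.22],1],[[-0.3,0.177,0.26],[0,0,0.22],1],[[-0.3,0.177,0.26],[0,0,0.22],1],[[-0.3,0.177,0.26],[0,0,0.22],1],[[-0.3,0.177,0.26],[0,0,0.22],1]]' 40
python3 - <<'E'
from h import *
w=snap('wrist','w4.png')
places('wrist',['scoop_grip','scoop_nose','scoop','tray'])
p,R,s=pose();print(p,R.as_matrix()[:,0],s['qpos'])
E
```

```text
time_s: 12.7
ee_pos: [500.0, -249.5, 251.7]
ee_rot: [-0.0, 0.97, 0.243, 0.0]
force: [0.6, -0.1, 0.6]
opening: 85.5
finger_force: 0.0
time_s: 13.7
ee_pos: [445.6, -338.7, 173.8]
ee_rot: [0.0, 0.995, -0.1, 0.0]
force: [-0.4, -0.5, -0.9]
opening: 85.5
finger_force: 0.0
wrist scoop_grip [(0.9, [356, -63, 87]), (0.83, [444, -337, 86]), (0.28, [722, 37, 1])]
wrist scoop_nose [(0.72, [566, -362, 4]), (0.66, [566, 55, 9])]
wrist scoop [(0.93, [524, -352, 3]), (0.61, [333, -134, -1])]
wrist tray [(0.76, [458, -344, -2])]
[ 445.50908855 -338.75781926  173.66904544] [ 9.79716592e-01 -2.00388122e-01  2.48505658e-05] [-7.68188571e-01  4.35499312e-01  1.75974948e+00  1.32510938e-04
  9.46382786e-01  1.00428435e+00]
```

View pics/w4.png

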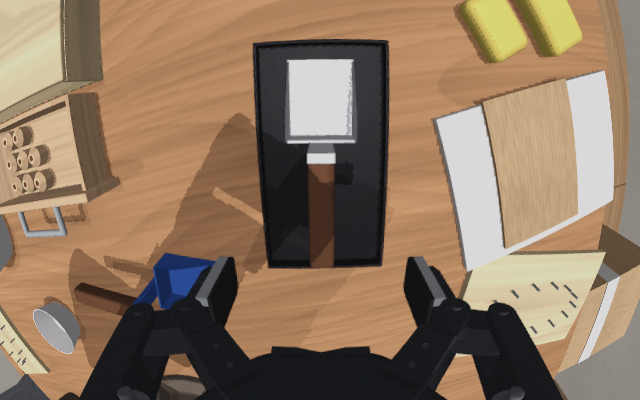

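Handle runs (321,152) to (321,267), centred between the fingers and parallel to them. Check the top-face points.

```bash
python3 - <<'E'
from h import *
p,R,_=pose()
for u,v,z in[(308,267,101),(334,267,101),(309,163,101),(334,163,101),(287,60,7),(353,60,7),(287,142,44),(356,142,44)]:
    X=ray('wrist',u,v,z);print((u,v),X.round(1)[:2],R.inv().apply(X-p).round(1))
E
```

```text
(308, 267) [ 384.4 -316.2] [-64.4  -9.9  72.7]
(334, 267) [ 379.7 -339.1] [-64.4  13.6  72.7]
(309, 163) [ 477.2 -337.6] [30.8 -7.5 72.7]
(334, 163) [ 473.2 -356.9] [30.8 12.3 72.7]
(287, 60) [ 572.6 -330.6] [122.8 -33.4 166.7]
(353, 60) [ 558.5 -398.6] [122.7  36.  166.7]
(287, 142) [ 490.1 -316.5] [ 39.2 -30.8 129.7]
(356, 142) [ 476.6 -381.8] [ 39.1  36.  129.7]
```

```bash
python3 -m handwheel '[[[0.005,0.007,0.1],[0,0,0],0.2],[[0.005,0.007,0.2],[0,0,0],0],[[0.005,0.007,0.28],[0,0,0],0],[[0.005,0.007,0.34],[0,0,0],0],[[0.005,0.007,0.38],[0,0,0],0],[[0.005,0.007,0.41],[0,0,0],0],[[0.005,0.007,0.43],[0,0,0],0],[[0.005,0.007,0.44],[0,0,0],0],[[0.005,0.007,0.44],[0,0,0],0],[[0.005,0.007,0.44],[0,0,0],0]]' 80
python3 -m handwheel '[[[0,0,0],[0,0,0],-0.8],[[0,0,0],[0,0,0],-0.8],[[0,0,0],[0,0,0],-0.8],[[0,0,0],[0,0,0],-0.8],[[0,0,0],[0,0,0],-0.8],[[0,0,0],[0,0,0],-0.8],[[0,0,0],[0,0,0],-0.8],[[0,0,0],[0,0,0],-0.8],[[0,0,0],[0,0,0],-0.8],[[0,0,0],[0,0,0],-0.8]]' 80
python3 - <<'E'
from h import *
p,R,s=pose();print(p,R.as_matrix().round(3).tolist(),s['force'])
Q=toolR(-.19);Q2=toolR(1.464);t=p+0
plan([(p+[0,0,160],R),((500,-200,230),toolR(.6)),((575,-60,230),Q2)])
w=snap('wrist','w5.png')
E
```

```text
time_s: 14.95
ee_pos: [446.7, -341.3, 42.1]
ee_rot: [0.0, 0.995, -0.101, 0.0]
force: [1.0, -0.5, 0.2]
opening: 42.6
finger_force: 0.0
time_s: 15.95
ee_pos: [446.6, -341.3, 42.1]
ee_rot: [0.0, 0.995, -0.101, 0.0]
force: [-2.4, 0.4, 6.7]
opening: 20.7
finger_force: 80.1
[ 446.5961927  -341.32671108   42.07543985] [[0.98, -0.201, 0.0], [-0.201, -0.98, -0.0], [0.0, 0.0, -1.0]] [-2.42692314  0.44147186  6.74004855]
[0.0, 0.0, -0.533] [0.0, 0.0, 0.0] mm 160 deg 0
[0.08, -0.497, -0.093] [0.0, -0.0, -0.255] mm 154 deg 46
[0.47, -0.244, -0.0] [-0.0, 0.0, -0.275] mm 159 deg 50
```

```bash
cat >> h.py <<'E'
G=np.array([77.5,0,38.])       # scoop origin in tool axes
F=np.array([566.5,51.3,12.]);TH=-.107
EX=np.array([np.cos(TH),np.sin(TH),0]);EY=np.array([-np.sin(TH),np.cos(TH),0])
def sc(nose,psi,phi=0):        # TCP pose for world nose point, heading, nose-up pitch
    R=toolR(psi,phi);return np.array(nose)-R.apply(G+[45,0,0]),R
def dr(X,Y,Z,phi=0): return sc(F+EX*X+EY*Y+[0,0,Z],np.pi/2+TH,phi)
def nose():
    p,R,s=pose();n=p+R.apply(G+[45,0,0]);d=n-F
    return np.round([d@EX,d@EY,d[2]],1),s
E
python3 - <<'E'
from h import *
p,R,s=pose()
a=dr(-15,-28,110);print(a[0])
plan([(p+[0,0,160],R),((500,-200,230),toolR(.6)),a])
E
```

```text
[535.51299618 -96.73734527 160.        ]
[0.0, 0.0, -0.533] [0.0, 0.0, 0.0] mm 160 deg 0
[0.08, -0.497, -0.093] [0.0, -0.0, -0.255] mm 154 deg 46
[0.292, -0.217, 0.233] [0.0, 0.0, -0.275] mm 130 deg 49
```

```bash
python3 -m handwheel '[[[0,0,-0.04],[0,0,0],-0.8],[[0,0,-0.1],[0,0,0],-0.8],[[0,0,-0.2],[0,0,0],-0.8],[[0,0,-0.3],[0,0,0],-0.8],[[0,0,-0.4],[0,0,0],-0.8],[[0,0,-0.47],[0,0,0],-0.8],[[0,0,-0.52],[0,0,0],-0.8],[[0,0,-0.53],[0,0,0],-0.8],[[0,0,-0.53],[0,0,0],-0.8],[[0,0,-0.53],[0,0,0],-0.8]]' 80
python3 -m handwheel '[[[0.01,-0.05,-0.01],[0,0,-0.025],-0.8],[[0.02,-0.1,-0.02],[0,0,-0.05],-0.8],[[0.03,-0.15,-0.03],[0,0,-0.075],-0.8],[[0.04,-0.2,-0.04],[0,0,-0.1],-0.8],[[0.05,-0.25,-0.05],[0,0,-0.13],-0.8],[[0.06,-0.3,-0.06],[0,0,-0.16],-0.8],[[0.07,-0.36,-0.07],[0,0,-0.19],-0.8],[[0.08,-0.43,-0.08],[0,0,-0.22],-0.8],[[0.08,-0.48,-0.09],[0,0,-0.25],-0.8],[[0.08,-0.5,-0.09],[0,0,-0.255],-0.8]]' 80
python3 -m handwheel '[[[0.03,-0.02,0.02],[0,0,-0.03],-0.8],[[0.06,-0.05,0.05],[0,0,-0.06],-0.8],[[0.1,-0.08,0.08],[0,0,-0.1],-0.8],[[0.14,-0.11,0.11],[0,0,-0.14],-0.8],[[0.18,-0.14,0.14],[0,0,-0.18],-0.8],[[0.22,-0.17,0.17],[0,0,-0.21],-0.8],[[0.26,-0.2,0.2],[0,0,-0.25],-0.8],[[0.29,-0.217,0.233],[0,0,-0.275],-0.8],[[0.29,-0.217,0.233],[0,0,-0.275],-0.8],[[0.29,-0.217,0.233],[0,0,-0.275],-0.8]]' 80
python3 - <<'E'
from h import *
w=snap('wrist','w6.png');print(nose()[0],nose()[1]['opening'],nose()[1]['force'])
places('wrist',['drawer_floor','drawer_handle','bead0','scoop_nose','scoop'])
E
```

```text
time_s: 17.0
ee_pos: [446.2, -340.8, 199.9]
ee_rot: [-0.0, 0.995, -0.101, -0.001]
force: [0.4, -0.1, -0.8]
opening: 21.3
finger_force: 79.3
time_s: 18.0
ee_pos: [500.2, -197.8, 227.1]
ee_rot: [-0.001, 0.955, 0.297, -0.0]
force: [-0.3, -1.0, -1.2]
opening: 21.1
finger_force: 79.3
time_s: 19.0
ee_pos: [535.1, -96.6, 157.4]
ee_rot: [-0.0, 0.745, 0.667, -0.0]
force: [-0.3, -0.9, -0.1]
opening: 21.2
finger_force: 79.2
[-14.8 -28.1 107.8] 21.385417522033965 [-1.32217547e-01  1.25541516e-03 -1.40211672e+00]
wrist drawer_floor [(0.95, [567, 55, 13])]
wrist drawer_handle [(0.69, [455, 68, 57]), (0.48, [534, 56, 28]), (0.22, [720, 36, 0])]
wrist bead0 [(0.87, [566, 52, 25]), (0.75, [531, 53, 26])]
wrist scoop_nose [(0.88, [321, -178, -2]), (0.61, [546, 30, 121])]
wrist scoop [(0.9, [333, -130, 2]), (0.86, [545, -19, 119])]
```

View pics/w6.png

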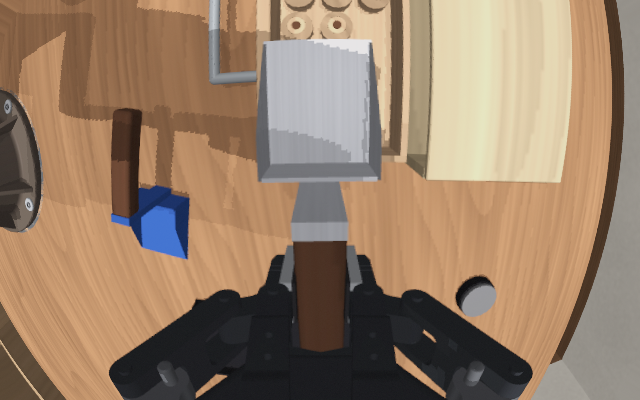

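```bash
python3 - <<'E'
from h import *
p,R,_=pose()
for u,v,z in[(265,42,121),(372,40,121),(258,181,159),(380,181,159)]:
    X=ray('wrist',u,v,z);print((u,v),R.inv().apply(X-p).round(1))
im=cv2.imread('pics/w6.png')
for v in(5,35): print(v,im[v,255:440:2].sum(1).tolist())
for u,v,z in[(279,20,63),(389,20,60),(403,100,60),(259,20,63)]:
    X=ray('wrist',u,v,z)-F;print((u,v),round(X@EX,1),round(X@EY,1))
E
```

```text
(265, 42) [119.  -35.8  37.1]
(372, 40) [120.1  33.4  37.1]
(258, 181) [ 35.4 -35.3  -0.9]
(380, 181) [35.2 33.5 -0.9]
5 [446, 565, 590, 586, 584, 580, 582, 502, 247, 262, 266, 256, 255, 608, 575, 569, 363, 267, 439, 484, 491, 490, 490, 491, 490, 406, 274, 258, 280, 534, 587, 593, 550, 544, 376, 258, 274, 365, 497, 492, 478, 470, 470, 492, 522, 502, 301, 420, 584, 595, 555, 510, 352, 259, 258, 274, 486, 492, 489, 490, 488, 492, 495, 500, 505, 465, 527, 549, 258, 239, 246, 237, 235, 242, 582, 583, 580, 522, 444, 451, 460, 456, 451, 445, 443, 449, 451, 314, 450, 610, 624, 621, 619]
35 [331, 396, 451, 449, 447, 446, 445, 392, 245, 264, 257, 242, 246, 418, 414, 423, 501, 483, 470, 479, 516, 522, 524, 540, 529, 517, 514, 489, 278, 541, 583, 589, 544, 516, 429, 521, 509, 508, 507, 510, 517, 528, 535, 532, 524, 518, 491, 448, 590, 572, 576, 596, 601, 593, 593, 600, 596, 597, 596, 591, 589, 592, 588, 589, 601, 599, 547, 546, 277, 236, 245, 234, 241, 241, 500, 584, 582, 556, 441, 446, 457, 458, 455, 445, 440, 446, 451, 418, 311, 578, 624, 623, 622]
(279, 20) -49.1 -1.9
(389, 20) 43.4 0.0
(403, 100) 56.1 -70.3
(259, 20) -66.1 -0.8
```

```bash
sed -i 's/^G=.*/G=np.array([75.5,-1,38.])/; s/^F=np.*/F=np.array([565.5,52.,12.]);TH=-.107/' h.py; python3 - <<'E'
from h import *
print(nose()[0])
plan([dr(-17,-26,50),dr(-17,-26,4)])
E
```

```text
[-14.9 -30.5 108.1]
[0.015, -0.006, 0.194] [0.0, 0.0, -0.001] mm 58 deg 0
[0.0, -0.0, 0.153] [0.0, 0.0, 0.0] mm 46 deg 0
```

```bash
python3 -m handwheel '[[[0.01,-0.006,0.05],[0,0,0],-0.8],[[0.015,-0.006,0.1],[0,0,0],-0.8],[[0.015,-0.006,0.15],[0,0,0],-0.8],[[0.015,-0.006,0.2],[0,0,0],-0.8],[[0.015,-0.006,0.24],[0,0,0],-0.8],[[0.015,-0.006,0.28],[0,0,0],-0.8],[[0.015,-0.006,0.31],[0,0,0],-0.8],[[0.015,-0.006,0.33],[0,0,0],-0.8],[[0.015,-0.006,0.34],[0,0,0],-0.8],[[0.015,-0.006,0.345],[0,0,0],-0.8]]' 80
python3 -m handwheel '[[[0,0,0],[0,0,0],-0.8],[[0,0,0.002],[0,0,0],-0.8],[[0,0,0.004],[0,0,0],-0.8],[[0,0,0.006],[0,0,0],-0.8],[[0,0,0.008],[0,0,0],-0.8],[[0,0,0.010],[0,0,0],-0.8],[[0,0,0.012],[0,0,0],-0.8],[[0,0,0.012],[0,0,0],-0.8],[[0,0,0.012],[0,0,0],-0.8],[[0,0,0.012],[0,0,0],-0.8]]' 80
python3 -c "
from h import *;print(nose()[0],nose()[1]['force'],nose()[1]['moment'])"
```

```text
time_s: 20.3
ee_pos: [534.1, -91.5, 54.2]
ee_rot: [0.0, 0.744, 0.668, 0.0]
force: [0.5, 0.8, -0.8]
opening: 21.1
finger_force: 79.3
time_s: 21.3
ee_pos: [534.0, -91.5, 50.7]
ee_rot: [-0.0, 0.744, 0.668, 0.0]
force: [0.1, 0.6, -2.5]
opening: 21.1
finger_force: 79.3
[-16.9 -25.6   0.7] [ 0.12459129  0.556805   -2.46987351] [-0.10132702  0.00554918  0.02033711]
```

```bash
python3 -m handwheel '[[[0,0,0.002],[0,0,0],-0.8],[[0,0,0.002],[0,0,0],-0.8],[[0,0,0.004],[0,0,0],-0.8],[[0,0,0.004],[0,0,0],-0.8],[[0,0,0.006],[0,0,0],-0.8],[[0,0,0.006],[0,0,0],-0.8],[[0,0,0.008],[0,0,0],-0.8],[[0,0,0.008],[0,0,0],-0.8],[[0,0,0.008],[0,0,0],-0.8],[[0,0,0.008],[0,0,0],-0.8]]' 80
python3 - <<'E'
from h import *
print(nose()[0],nose()[1]['force'],nose()[1]['moment'])
plan([dr(-17,30,-1.2),dr(-17,84,-1.2)])
E
```

```text
time_s: 22.3
ee_pos: [535.0, -92.1, 49.8]
ee_rot: [0.001, 0.744, 0.668, 0.001]
force: [-3.0, -3.1, 15.6]
opening: 20.9
finger_force: 81.7
[-15.6 -26.1  -0.3] [-2.97612551 -3.05864083 15.61780271] [-0.17454131  0.29131639  0.01963006]
[0.187, -0.004, 0.003] [0.001, 0.0, -0.0] mm 56 deg 0
[0.18, 0.0, 0.0] [0.0, 0.0, 0.0] mm 54 deg 0
```

```bash
python3 -m handwheel '[[[0.01,-0.003,-0.003],[0,0,0],-0.8],[[0.03,-0.003,-0.003],[0,0,0],-0.8],[[0.05,-0.003,-0.003],[0,0,0],-0.8],[[0.07,-0.003,-0.003],[0,0,0],-0.8],[[0.09,-0.003,-0.003],[0,0,0],-0.8],[[0.11,-0.003,-0.003],[0,0,0],-0.8],[[0.13,-0.003,-0.003],[0,0,0],-0.8],[[0.15,-0.003,-0.003],[0,0,0],-0.8],[[0.17,-0.003,-0.003],[0,0,0],-0.8],[[0.19,-0.003,-0.003],[0,0,0],-0.8]]' 80
python3 -m handwheel '[[[0.02,0,0],[0,0,0],-0.8],[[0.04,0,0],[0,0,0],-0.8],[[0.06,0,0],[0,0,0],-0.8],[[0.08,0,0],[0,0,0],-0.8],[[0.1,0,0],[0,0,0],-0.8],[[0.12,0,0],[0,0,0],-0.8],[[0.135,0,0],[0,0,0],-0.8],[[0.15,0,0],[0,0,0],-0.8],[[0.16,0,0],[0,0,0],-0.8],[[0.165,0,0],[0,0,0],-0.8]]' 80
python3 - <<'E'
from h import *
print(nose()[0],nose()[1]['force'])
snap('wrist','w7.png')
for d in eyes.place_of('wrist','bead0'):
    X=np.array(d['position'])-F;print(round(d['p'],2),np.round([X@EX,X@EY,X[2]]).tolist())
E
```

```text
time_s: 23.3
ee_pos: [540.2, -35.1, 50.1]
ee_rot: [0.001, 0.744, 0.668, 0.001]
force: [-0.5, -6.1, 10.5]
opening: 21.3
finger_force: 80.8
time_s: 24.3
ee_pos: [545.6, 14.1, 50.1]
ee_rot: [0.001, 0.744, 0.668, 0.001]
force: [-0.5, -7.5, 9.8]
opening: 21.1
finger_force: 80.8
[-16.6  80.7   0. ] [-0.54409159 -7.537544    9.81666502]
0.92 [-42.0, 85.0, 16.0]
0.89 [14.0, 65.0, 30.0]
0.88 [45.0, 31.0, 12.0]
0.86 [-34.0, 51.0, 28.0]
0.75 [3.0, 39.0, 16.0]
0.69 [-4.0, 92.0, 34.0]
0.55 [45.0, 81.0, 17.0]
```

View pics/w7.png

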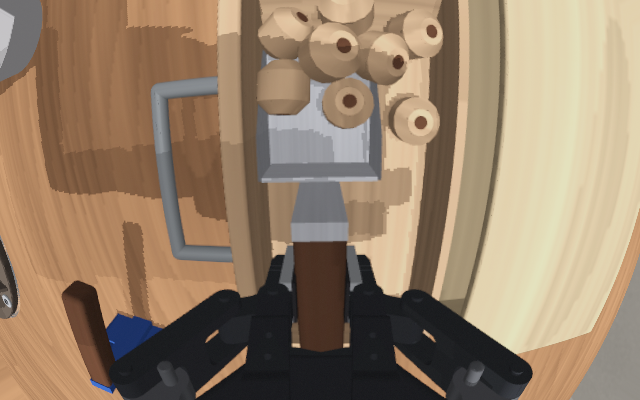

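Bead pixels show two beads fully on the pan at (285,87) and (348,100), others riding the lip, and one outside on the right at (413,120). Next: up the ramp while pitching back, then lift.

```bash
cat >> h.py <<'E'
def rel(wps,start=None):
    p,R,_=pose()
    if start: p,R=start
    for q,Q in wps: print((R.inv().apply(np.array(q)-p)/300).round(3).tolist(),((R.inv()*Q).as_rotvec()/np.pi).round(3).tolist())
E
python3 - <<'E'
from h import *
rel([dr(-17,86,-.5),dr(-17,92,5.5,.05),dr(-17,98,10,.10),dr(-17,103,14.5,.15),dr(-17,106,20,.2),dr(-17,107,28,.27)])
print()
s=dr(-17,107,28,.27)
rel([dr(-17,106,40,.33),dr(-17,104,70,.4),dr(-17,100,150,.4)],s)
E
```

```text
[0.017, -0.001, 0.002] [0.001, 0.0, -0.0]
[0.031, -0.001, 0.002] [0.001, 0.016, -0.0]
[0.047, -0.001, 0.008] [0.001, 0.032, -0.0]
[0.059, -0.001, 0.013] [0.001, 0.048, -0.0]
[0.067, -0.001, 0.016] [0.001, 0.064, -0.0]
[0.068, -0.001, 0.019] [0.001, 0.086, -0.0]

[0.001, 0.0, -0.015] [0.0, 0.019, -0.0]
[0.015, 0.0, -0.084] [-0.0, 0.041, 0.0]
[0.073, -0.0, -0.345] [-0.0, 0.041, 0.0]
```

```bash
python3 -m handwheel '[[[0.017,0,0],[0,0,0],-0.8],[[0.024,0,0.001],[0,0.008,0],-0.8],[[0.031,0,0.002],[0,0.016,0],-0.8],[[0.039,0,0.005],[0,0.024,0],-0.8],[[0.047,0,0.008],[0,0.032,0],-0.8],[[0.053,0,0.01],[0,0.04,0],-0.8],[[0.059,0,0.013],[0,0.048,0],-0.8],[[0.067,0,0.016],[0,0.064,0],-0.8],[[0.068,0,0.019],[0,0.086,0],-0.8],[[0.068,0,0.019],[0,0.086,0],-0.8]]' 80
python3 - <<'E'
from h import *
print(nose()[0],nose()[1]['force'])
E
python3 -m handwheel '[[[0,0,-0.007],[0,0.009,0],-0.8],[[0.001,0,-0.015],[0,0.019,0],-0.8],[[0.005,0,-0.04],[0,0.026,0],-0.8],[[0.01,0,-0.06],[0,0.034,0],-0.8],[[0.015,0,-0.084],[0,0.041,0],-0.8],[[0.025,0,-0.13],[0,0.041,0],-0.8],[[0.04,0,-0.2],[0,0.041,0],-0.8],[[0.055,0,-0.27],[0,0.041,0],-0.8],[[0.07,0,-0.33],[0,0.041,0],-0.8],[[0.073,0,-0.345],[0,0.041,0],-0.8]]' 80
python3 - <<'E'
from h import *
print(nose()[0],nose()[1]['force'],nose()[1]['qpos'])
snap('wrist','w8.png')
for d in eyes.place_of('wrist','bead0'):
    X=np.array(d['position'])-F;print(round(d['p'],2),np.round([X@EX,X@EY,X[2]]).tolist())
places('wrist',['bowl','drawer_handle'])
snap('scene');places('scene',['bowl','drawer_handle'])
E
```

```text
time_s: 25.4
ee_pos: [549.5, 32.5, 45.7]
ee_rot: [-0.088, 0.738, 0.661, 0.103]
force: [0.7, -9.6, 27.4]
opening: 21.2
finger_force: 89.4
[-14.3 105.2  29.5] [ 0.68087549 -9.61933761 27.38273147]
time_s: 26.4
ee_pos: [546.2, 28.4, 151.2]
ee_rot: [-0.132, 0.729, 0.655, 0.148]
force: [0.4, 0.0, -2.0]
opening: 21.0
finger_force: 85.3
[-17.7 100.3 151. ] [ 0.41264179  0.04674041 -2.00727579] [-0.27038472  0.46741493  1.85290966  0.4918652   0.94859057 -0.47971795]
0.77 [41.0, 66.0, 15.0]
0.74 [27.0, 92.0, 35.0]
0.72 [-1.0, 69.0, 138.0]
0.67 [-0.0, 37.0, 131.0]
0.65 [-36.0, 52.0, 130.0]
0.63 [47.0, 30.0, 14.0]
0.58 [-22.0, 19.0, 130.0]
0.44 [-128.0, 253.0, -13.0]
wrist bowl [(0.97, [466, 319, 1]), (0.97, [261, 233, 2])]
wrist drawer_handle [(0.89, [457, 66, 58])]
scene bowl [(0.93, [264, 231, 0]), (0.62, [466, 318, 3]), (0.61, [566, 54, 10])]
scene drawer_handle [(0.69, [459, 62, 54])]
```

View pics/w8.png

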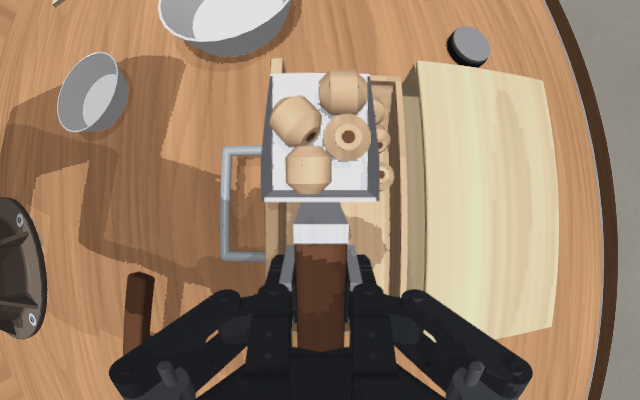

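Four beads are in the scoop: (343,92), (296,120), (347,136) and (308,170). Three or more remain on the right side of the drawer. Both cameras now put the bowl at (466,318), so it has already been knocked aside. Next I plan the transfer and pour.

```bash
cat >> h.py <<'E'
B=np.array([466,318.5,0]);PB=.6
HB=np.array([np.cos(PB),np.sin(PB),0])
def bo(f,z,phi): return sc(B+HB*f+[0,0,z],PB,phi)   # nose f mm past bowl axis along heading
E
python3 - <<'E'
from h import *
a=sc([510,230,165],1.05,.38);b=bo(-15,150,.3);c=bo(-15,88,.05)
rel([a]);print();rel([b],a);print();rel([c],b);print()
rel([bo(-15,85,-.2),bo(-17,80,-.4),bo(-19,75,-.6),bo(-20,70,-.8),bo(-20,66,-1.),bo(-20,64,-1.1)],c)
print();rel([bo(-20,100,-.6),bo(-20,150,0)],bo(-20,64,-1.1))
E
```

```text
[0.257, -0.356, 0.083] [-0.05, -0.006, 0.121]

[0.159, -0.479, 0.081] [-0.048, -0.025, 0.135]

[-0.017, 0.0, 0.102] [0.0, -0.08, -0.0]

[0.043, -0.0, -0.085] [0.0, -0.08, -0.0]
[0.087, -0.0, -0.136] [0.0, -0.143, -0.0]
[0.143, 0.0, -0.175] [0.0, -0.207, 0.0]
[0.212, -0.0, -0.2] [0.0, -0.271, -0.0]
[0.291, -0.0, -0.212] [0.0, -0.334, -0.0]
[0.333, -0.0, -0.213] [0.0, -0.366, -0.0]

[-0.119, -0.0, 0.154] [0.0, 0.159, 0.0]
[-0.149, -0.0, 0.297] [0.0, 0.35, 0.0]
```

```bash
python3 -m handwheel '[[[0.015,-0.02,0.005],[-0.003,0,0.007],-0.8],[[0.045,-0.06,0.015],[-0.009,-0.001,0.02],-0.8],[[0.08,-0.11,0.025],[-0.015,-0.002,0.037],-0.8],[[0.11,-0.155,0.035],[-0.022,-0.003,0.053],-0.8],[[0.14,-0.2,0.045],[-0.028,-0.003,0.068],-0.8],[[0.175,-0.245,0.057],[-0.034,-0.004,0.083],-0.8],[[0.205,-0.29,0.067],[-0.04,-0.005,0.098],-0.8],[[0.235,-0.33,0.077],[-0.046,-0.005,0.11],-0.8],[[0.25,-0.35,0.081],[-0.049,-0.006,0.118],-0.8],[[0.257,-0.356,0.083],[-0.05,-0.006,0.121],-0.8]]' 80
python3 -m handwheel '[[[0.008,-0.03,0.005],[-0.003,-0.001,0.007],-0.8],[[0.027,-0.08,0.014],[-0.008,-0.004,0.022],-0.8],[[0.047,-0.14,0.024],[-0.014,-0.007,0.04],-0.8],[[0.067,-0.2,0.034],[-0.02,-0.01,0.057],-0.8],[[0.087,-0.26,0.044],[-0.026,-0.014,0.074],-0.8],[[0.107,-0.32,0.055],[-0.032,-0.017,0.091],-0.8],[[0.127,-0.38,0.065],[-0.038,-0.02,0.108],-0.8],[[0.144,-0.43,0.073],[-0.043,-0.022,0.122],-0.8],[[0.155,-0.465,0.079],[-0.047,-0.024,0.132],-0.8],[[0.159,-0.479,0.081],[-0.048,-0.025,0.135],-0.8]]' 80
python3 - <<'E'
from h import *
p,R,s=pose();n=p+R.apply(G+[45,0,0]);print(n,s['qpos'],bo(-15,150,.3)[0])
snap('wrist');places('wrist',['bowl','bead0']);snap('scene');places('scene',['bowl'])
E
```

```text
time_s: 27.75
ee_pos: [447.2, 120.8, 156.1]
ee_rot: [-0.095, 0.85, 0.493, 0.163]
force: [0.5, -0.1, -1.2]
opening: 21.4
finger_force: 85.2
time_s: 28.75
ee_pos: [349.3, 238.2, 150.9]
ee_rot: [-0.044, 0.944, 0.293, 0.143]
force: [0.3, 0.2, -1.5]
opening: 20.8
finger_force: 85.2
[452.90826346 310.52690188 150.18527945] [0.40373549 0.20419587 2.28663196 0.16225893 0.36049528 1.22946116] [349.90525684 237.86368463 150.69260168]
wrist bowl [(0.45, [458, -343, -3])]
wrist bead0 [(0.89, [383, 271, 136]), (0.79, [557, -47, 28]), (0.72, [432, 276, 139]), (0.69, [615, 77, 25]), (0.68, [415, 259, 133]), (0.65, [602, 143, 44]), (0.57, [613, 116, 28]), (0.55, [401, 294, 136])]
scene bowl [(0.87, [265, 231, -1]), (0.76, [464, 316, 4])]
```

```bash
python3 -m handwheel '[[[0,0,0.005],[0,-0.003,0],-0.8],[[-0.002,0,0.017],[0,-0.01,0],-0.8],[[-0.004,0,0.03],[0,-0.02,0],-0.8],[[-0.006,0,0.043],[0,-0.03,0],-0.8],[[-0.008,0,0.056],[0,-0.04,0],-0.8],[[-0.01,0,0.07],[0,-0.05,0],-0.8],[[-0.013,0,0.082],[0,-0.062,0],-0.8],[[-0.015,0,0.092],[0,-0.072,0],-0.8],[[-0.017,0,0.1],[0,-0.079,0],-0.8],[[-0.017,0,0.102],[0,-0.08,0],-0.8]]' 80
python3 -m handwheel '[[[0.02,0,-0.04],[0,-0.04,0],-0.8],[[0.043,0,-0.085],[0,-0.08,0],-0.8],[[0.065,0,-0.112],[0,-0.112,0],-0.8],[[0.087,0,-0.136],[0,-0.143,0],-0.8],[[0.115,0,-0.157],[0,-0.175,0],-0.8],[[0.143,0,-0.175],[0,-0.207,0],-0.8],[[0.177,0,-0.188],[0,-0.24,0],-0.8],[[0.212,0,-0.2],[0,-0.271,0],-0.8],[[0.25,0,-0.207],[0,-0.302,0],-0.8],[[0.291,0,-0.212],[0,-0.334,0],-0.8]]' 80
python3 -m handwheel '[[[0.02,0,-0.015],[0,-0.016,0],-0.8],[[0.042,0,-0.03],[0,-0.032,0],-0.8],[[0.042,0,-0.03],[0,-0.032,0],-0.8],[[0.042,0,-0.03],[0,-0.032,0],-0.8],[[0.042,0,-0.03],[0,-0.032,0],-0.8],[[0.042,0,-0.03],[0,-0.032,0],-0.8],[[0.042,0,-0.03],[0,-0.032,0],-0.8],[[0.042,0,-0.03],[0,-0.032,0],-0.8],[[0.042,0,-0.03],[0,-0.032,0],-0.8],[[0.042,0,-0.03],[0,-0.032,0],-0.8]]' 80
python3 - <<'E'
from h import *
p,R,s=pose();n=p+R.apply(G+[45,0,0]);print(n,np.degrees(np.arcsin(R.as_matrix()[2,0])),s['qpos'],s['force'])
for c in('scene','side'): snap(c,c+'9.png');places(c,['bowl','bead0'])
print();rel([bo(-20,100,-.6),bo(-20,160,0)])
E
```

```text
time_s: 30.0
ee_pos: [354.1, 239.9, 119.9]
ee_rot: [-0.006, 0.955, 0.296, 0.023]
force: [0.1, 0.5, -1.8]
opening: 21.3
finger_force: 85.2
time_s: 31.0
ee_pos: [423.6, 287.9, 188.3]
ee_rot: [0.143, 0.838, 0.259, -0.459]
force: [-0.7, -0.1, -1.2]
opening: 20.9
finger_force: 85.4
time_s: 32.0
ee_pos: [434.8, 295.7, 182.5]
ee_rot: [0.156, 0.814, 0.252, -0.499]
force: [0.3, 0.7, -0.9]
opening: 21.0
finger_force: 85.4
[451.44237629 308.12357791  57.90749931] -63.03561744452323 [ 0.51379724  0.87979201  1.27092423 -0.09087424  2.08768859  1.48717547] [ 0.28978095  0.661592   -0.89884893]
scene bowl [(0.56, [465, 319, 1])]
scene bead0 [(0.61, [606, 147, 47]), (0.58, [562, -48, 24]), (0.43, [606, 74, 23]), (0.39, [612, 116, 32])]
side bowl [(0.93, [468, 319, -2]), (0.76, [260, 232, 0]), (0.73, [457, -344, 3])]
side bead0 [(0.61, [514, 342, 18]), (0.6, [611, 140, 46]), (0.58, [611, 79, 27]), (0.54, [485, 318, 22]), (0.47, [610, 116, 28]), (0.38, [479, 360, 18])]

[-0.14, -0.001, 0.151] [0.001, 0.159, 0.0]
[-0.2, -0.001, 0.279] [0.001, 0.35, 0.0]
```

Poured: the four beads register in the bowl. Four remain in the drawer: three along the +x wall and one at the -y end. Now lift and go back for the three.

```bash
python3 -m handwheel '[[[-0.035,0,0.03],[0,0.04,0],-0.8],[[-0.07,0,0.07],[0,0.08,0],-0.8],[[-0.11,0,0.11],[0,0.12,0],-0.8],[[-0.14,0,0.151],[0,0.159,0],-0.8],[[-0.17,0,0.2],[0,0.22,0],-0.8],[[-0.19,0,0.24],[0,0.28,0],-0.8],[[-0.2,0,0.279],[0,0.35,0],-0.8],[[-0.2,0,0.279],[0,0.35,0],-0.8],[[-0.2,0,0.279],[0,0.35,0],-0.8],[[-0.2,0,0.279],[0,0.35,0],-0.8]]' 80
python3 - <<'E'
from h import *
snap('scene');places('scene',['bowl','bead0'])
snap('wrist');places('wrist',['drawer_handle','bead0','scoop_nose'])
a=sc([530,190,165],1.05,0);b=dr(17,9,100)
plan([a,b,dr(17,9,3)])
E
```

```text
time_s: 33.3
ee_pos: [350.7, 237.9, 198.7]
ee_rot: [0.001, 0.955, 0.296, -0.0]
force: [-0.6, 0.4, -1.5]
opening: 20.7
finger_force: 85.3
scene bowl [(0.84, [468, 317, 2]), (0.71, [266, 229, -2])]
scene bead0 [(0.67, [490, 318, 16]), (0.62, [560, -47, 24]), (0.56, [484, 360, 14]), (0.51, [475, 270, 23]), (0.48, [606, 146, 48]), (0.46, [608, 76, 24]), (0.45, [514, 342, 21]), (0.4, [611, 115, 29])]
wrist drawer_handle [(0.74, [457, 66, 57])]
wrist bead0 [(0.97, [484, 359, 21]), (0.86, [512, 342, 21]), (0.79, [557, -50, 26]), (0.77, [603, 143, 44]), (0.7, [611, 76, 24]), (0.64, [486, 323, 12]), (0.64, [610, 114, 25]), (0.6, [476, 267, 17])]
wrist scoop_nose [(0.96, [434, 298, 146]), (0.77, [321, -177, -2]), (0.21, [513, 341, 17])]
[0.04, 0.647, -0.017] [0.0, 0.001, -0.143] mm 195 deg 26
[-0.255, 0.533, 0.177] [0.0, 0.0, -0.132] mm 185 deg 24
[0.0, -0.0, 0.323] [0.0, 0.0, 0.0] mm 97 deg 0
```

```bash
python3 -m handwheel '[[[0.01,0.1,0],[0,0,-0.02],-0.8],[[0.015,0.22,-0.005],[0,0,-0.05],-0.8],[[0.025,0.36,-0.01],[0,0,-0.08],-0.8],[[0.03,0.5,-0.015],[0,0,-0.11],-0.8],[[0.04,0.6,-0.017],[0,0,-0.13],-0.8],[[0.04,0.647,-0.017],[0,0,-0.143],-0.8],[[0.04,0.647,-0.017],[0,0,-0.143],-0.8],[[0.04,0.647,-0.017],[0,0,-0.143],-0.8],[[0.04,0.647,-0.017],[0,0,-0.143],-0.8],[[0.04,0.647,-0.017],[0,0,-0.143],-0.8]]' 80
python3 -m handwheel '[[[-0.05,0.1,0.03],[0,0,-0.025],-0.8],[[-0.1,0.22,0.07],[0,0,-0.055],-0.8],[[-0.16,0.34,0.11],[0,0,-0.085],-0.8],[[-0.22,0.46,0.15],[0,0,-0.115],-0.8],[[-0.255,0.533,0.177],[0,0,-0.132],-0.8],[[-0.255,0.533,0.177],[0,0,-0.132],-0.8],[[-0.255,0.533,0.177],[0,0,-0.132],-0.8],[[-0.255,0.533,0.177],[0,0,-0.132],-0.8],[[-0.255,0.533,0.177],[0,0,-0.132],-0.8],[[-0.255,0.533,0.177],[0,0,-0.132],-0.8]]' 80
python3 - <<'E'
from h import *
p,R,_=pose();print(nose()[0])
snap('wrist','w10.png')
for d in eyes.place_of('wrist','bead0')+eyes.place_of('wrist','drawer_floor'):
    X=np.array(d['position'])-F;print(round(d['p'],2),np.round([X@EX,X@EY,X[2]]).tolist())
rel([dr(17,9,3)])
E
```

```text
time_s: 34.65
ee_pos: [470.2, 85.6, 203.4]
ee_rot: [0.001, 0.865, 0.502, -0.0]
force: [0.1, 0.0, -0.8]
opening: 21.2
finger_force: 85.3
time_s: 35.65
ee_pos: [571.3, -60.3, 151.1]
ee_rot: [0.001, 0.743, 0.669, -0.0]
force: [-0.0, 0.6, -0.6]
opening: 21.2
finger_force: 85.3
[ 16.5   9.4 100.9]
0.82 [43.0, 30.0, 16.0]
0.73 [1.0, 5.0, 0.0]
[0.0, 0.0, 0.326] [0.0, 0.001, 0.001]
```

View pics/w10.png

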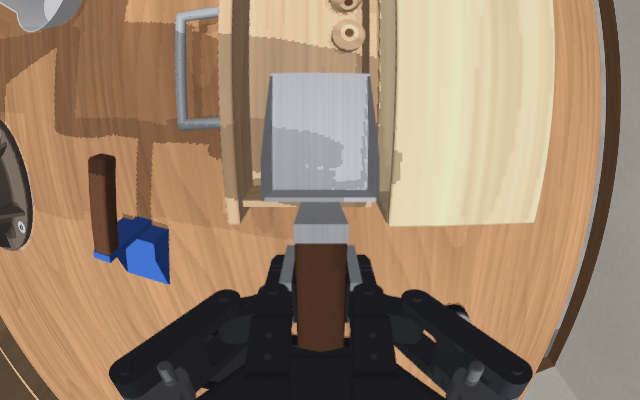

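Compared with w6, the pan now sits at different pixels (nose v 41→74, back v 181→200), so the scoop has rotated in the grip. I'll fit its pose in the hand.

```bash
cat >> h.py <<'E'
from scipy.optimize import least_squares
def fitscoop(nl,nr,bl,br):
    """pixels of nose corners and back wall top corners -> scoop origin in tool axes & nose-up pitch of scoop vs tool x"""
    k=eyes.get_calibration('wrist');p,R,_=pose()
    L=np.array([(45,35,1.5),(45,-35,1.5),(-40,35,40),(-40,-35,40.)]);px=np.array([nl,nr,bl,br],float)
    def f(a):
        S=Ro.from_euler('x',np.pi).apply(Ro.from_euler('y',-a[3]).apply(L))+a[:3]
        P=(p+R.apply(S))@k['R'].T+k['t'];r=np.hypot(P[:,0],P[:,1]);th=np.arctan2(r,P[:,2])
        return (np.c_[k['cx']+k['fx']*th*P[:,0]/r,k['cy']+k['fx']*th*P[:,1]/r]-px).ravel()
    o=least_squares(f,[75.5,-1,38,0]);return o.x.round(3),abs(o.fun).max().round(2)
E
python3 - <<'E'
from h import *
print(fitscoop((265,42),(372,40),(258,181),(380,181)))
print(fitscoop((271,74),(370,74),(262,200),(379,200)))
E
```

```text
(array([ 7.4998e+01, -1.0580e+00,  4.1444e+01,  1.2000e-02]), np.float64(0.8))
(array([ 5.4140e+01, -4.0000e-03,  5.1697e+01, -1.7500e-01]), np.float64(0.64))
```

The scoop pivoted about 10° nose-down in the pads when the beads jammed against the end wall. I'll compensate in the model, raise the grip to 120 N and push more gently.

```bash
cat >> h.py <<'E'
G=np.array([54.1,0,51.7]);DL=-.175
def NT(): return G+45*np.array([np.cos(DL),0,-np.sin(DL)])
def sc(nose,psi,phi=0):
    R=toolR(psi,phi-DL);return np.array(nose)-R.apply(NT()),R
def nose():
    p,R,s=pose();n=p+R.apply(NT());d=n-F
    return np.round([d@EX,d@EY,d[2],np.arcsin(R.as_matrix()[2,0])+DL],3),s
E
python3 - <<'E'
from h import *
print(nose()[0])
rel([dr(17,9,60),dr(17,9,3),dr(17,9,.5)])
E
```

```text
[ 17.685 -13.109  79.099  -0.177]
[0.044, -0.003, 0.124] [0.0, 0.056, 0.001]
[0.044, -0.003, 0.314] [0.0, 0.056, 0.001]
[0.044, -0.003, 0.323] [0.0, 0.056, 0.001]
```

```bash
python3 -m handwheel '[[[0.015,-0.003,0.04],[0,0.02,0],-0.8],[[0.03,-0.003,0.08],[0,0.04,0],-0.8],[[0.044,-0.003,0.124],[0,0.056,0],-0.8],[[0.044,-0.003,0.16],[0,0.056,0],-0.8],[[0.044,-0.003,0.2],[0,0.056,0],-0.8],[[0.044,-0.003,0.24],[0,0.056,0],-0.8],[[0.044,-0.003,0.27],[0,0.056,0],-0.8],[[0.044,-0.003,0.29],[0,0.056,0],-0.8],[[0.044,-0.003,0.305],[0,0.056,0],-0.8],[[0.044,-0.003,0.31],[0,0.056,0],-0.8]]' 120
python3 - <<'E'
from h import *
n,s=nose();print(n,s['force'])
rel([dr(17,9,1),dr(17,9,0),dr(17,9,-1)])
E
```

```text
time_s: 36.8
ee_pos: [571.9, -47.9, 57.2]
ee_rot: [-0.058, 0.74, 0.666, 0.065]
force: [0.3, -0.6, -1.4]
opening: 20.7
finger_force: 117.3
[ 1.6856e+01  8.5990e+00  3.6220e+00 -1.0000e-03] [ 0.3011759  -0.64475728 -1.39644085]
[-0.0, -0.0, 0.009] [-0.0, 0.0, 0.001]
[-0.001, -0.0, 0.012] [-0.0, 0.0, 0.001]
[-0.002, -0.0, 0.016] [-0.0, 0.0, 0.001]
```

```bash
python3 -m handwheel '[[[0,0,0.004],[0,0,0],-0.8],[[0,0,0.006],[0,0,0],-0.8],[[0,0,0.008],[0,0,0],-0.8],[[0,0,0.009],[0,0,0],-0.8],[[0,0,0.01],[0,0,0],-0.8],[[0,0,0.011],[0,0,0],-0.8],[[0,0,0.011],[0,0,0],-0.8],[[0,0,0.011],[0,0,0],-0.8],[[0,0,0.011],[0,0,0],-0.8],[[0,0,0.011],[0,0,0],-0.8]]' 120
python3 - <<'E'
from h import *
n,s=nose();print(n,s['force'])
rel([dr(17,40,n[2]),dr(17,75,n[2])])
E
```

```text
time_s: 37.8
ee_pos: [572.0, -47.4, 54.3]
ee_rot: [-0.058, 0.74, 0.666, 0.065]
force: [-0.1, -0.1, -1.6]
opening: 20.7
finger_force: 117.3
[ 1.689e+01  9.079e+00  7.230e-01 -1.000e-03] [-0.08292045 -0.0813128  -1.64191809]
[0.101, -0.0, 0.018] [0.0, 0.0, 0.001]
[0.216, 0.0, 0.038] [0.0, 0.0, 0.001]
```

```bash
python3 -m handwheel '[[[0,0,0.003],[0,0,0],-0.8],[[0,0,0.005],[0,0,0],-0.8],[[0.01,0,0.007],[0,0,0],-0.8],[[0.025,0,0.009],[0,0,0],-0.8],[[0.04,0,0.012],[0,0,0],-0.8],[[0.055,0,0.014],[0,0,0],-0.8],[[0.07,0,0.017],[0,0,0],-0.8],[[0.085,0,0.019],[0,0,0],-0.8],[[0.1,0,0.022],[0,0,0],-0.8],[[0.115,0,0.025],[0,0,0],-0.8]]' 120
python3 -c "
from h import *
n,s=nose();print(n,s['force'])"
python3 -m handwheel '[[[0.012,0,0.002],[0,0,0],-0.8],[[0.024,0,0.004],[0,0,0],-0.8],[[0.036,0,0.006],[0,0,0],-0.8],[[0.048,0,0.008],[0,0,0],-0.8],[[0.06,0,0.01],[0,0,0],-0.8],[[0.072,0,0.012],[0,0,0],-0.8],[[0.084,0,0.014],[0,0,0],-0.8],[[0.096,0,0.016],[0,0,0],-0.8],[[0.108,0,0.018],[0,0,0],-0.8],[[0.115,0,0.02],[0,0,0],-0.8]]' 120
python3 - <<'E'
from h import *
n,s=nose();print(n,s['force'])
snap('wrist','w11.png')
for d in eyes.place_of('wrist','bead0')+eyes.place_of('wrist','drawer_handle'):
    X=np.array(d['position'])-F;print(round(d['p'],2),np.round([X@EX,X@EY,X[2]]).tolist())
z=n[2]
rel([dr(16,84,z+.3),dr(16,90,4.5,.04),dr(16,96,9.5,.09),dr(16,101,14.5,.14),dr(16,104,20,.2),dr(16,104,28,.27)])
s=dr(16,104,28,.27);print()
rel([dr(16,103,40,.33),dr(16,101,70,.4),dr(5,97,150,.4)],s)
E
```

```text
time_s: 38.8
ee_pos: [575.7, -11.9, 52.8]
ee_rot: [-0.058, 0.74, 0.666, 0.065]
force: [0.8, -0.9, -1.6]
opening: 20.7
finger_force: 117.3
[ 1.6789e+01  4.4811e+01 -7.3200e-01 -1.0000e-03] [ 0.77420104 -0.91480102 -1.6048091 ]
time_s: 39.8
ee_pos: [579.4, 22.9, 53.0]
ee_rot: [-0.058, 0.74, 0.666, 0.065]
force: [0.7, 0.1, -1.9]
opening: 20.8
finger_force: 117.4
[ 1.6762e+01  7.9772e+01 -5.9100e-01 -1.0000e-03] [ 0.69505579  0.1189162  -1.85416002]
0.96 [16.0, 55.0, 17.0]
0.69 [-42.0, 78.0, 15.0]
0.62 [15.0, 80.0, 21.0]
0.58 [-106.0, 2.0, 48.0]
[0.015, -0.003, 0.002] [-0.0, 0.0, 0.001]
[0.03, -0.003, 0.003] [-0.0, 0.013, 0.001]
[0.043, -0.003, 0.007] [-0.0, 0.029, 0.001]
[0.055, -0.003, 0.011] [-0.0, 0.045, 0.001]
[0.059, -0.003, 0.016] [-0.0, 0.064, 0.001]
[0.056, -0.003, 0.015] [-0.0, 0.086, 0.001]

[0.003, -0.0, -0.018] [0.0, 0.019, -0.0]
[0.028, 0.0, -0.086] [0.0, 0.041, -0.0]
[0.131, -0.037, -0.333] [0.0, 0.041, -0.0]
```

```bash
python3 -m handwheel '[[[0.015,-0.003,0.003],[0,0,0],-0.8],[[0.023,-0.003,0.003],[0,0.006,0],-0.8],[[0.03,-0.003,0.003],[0,0.013,0],-0.8],[[0.037,-0.003,0.005],[0,0.021,0],-0.8],[[0.043,-0.003,0.007],[0,0.029,0],-0.8],[[0.05,-0.003,0.009],[0,0.037,0],-0.8],[[0.055,-0.003,0.011],[0,0.045,0],-0.8],[[0.059,-0.003,0.014],[0,0.064,0],-0.8],[[0.056,-0.003,0.013],[0,0.086,0],-0.8],[[0.056,-0.003,0.013],[0,0.086,0],-0.8]]' 120
python3 -c "
from h import *
n,s=nose();print(n,s['force'])"
python3 -m handwheel '[[[0.001,0,-0.009],[0,0.009,0],-0.8],[[0.003,0,-0.018],[0,0.019,0],-0.8],[[0.01,0,-0.04],[0,0.026,0],-0.8],[[0.018,0,-0.062],[0,0.034,0],-0.8],[[0.028,0,-0.086],[0,0.041,0],-0.8],[[0.045,-0.005,-0.13],[0,0.041,0],-0.8],[[0.07,-0.014,-0.19],[0,0.041,0],-0.8],[[0.1,-0.025,-0.26],[0,0.041,0],-0.8],[[0.125,-0.035,-0.32],[0,0.041,0],-0.8],[[0.131,-0.037,-0.333],[0,0.041,0],-0.8]]' 120
python3 - <<'E'
from h import *
n,s=nose();print(n,s['force'])
w=snap('wrist','w12.png')
for d in eyes.place_of('wrist','bead0'):
    X=np.array(d['position'])-F;print(round(d['p'],2),np.round([X@EX,X@EY,X[2]]).tolist())
places('wrist',['bowl'])
# pan edges: bright rows/cols near the scoop
g=w[:,:,:].astype(int).sum(2);print([g[v,300:340].mean().round() for v in range(30,110,4)])
E
```

```text
time_s: 40.95
ee_pos: [580.3, 38.7, 51.5]
ee_rot: [-0.148, 0.726, 0.652, 0.165]
force: [0.2, -0.7, -2.1]
opening: 20.7
finger_force: 117.3
[ 16.135 102.819  28.269   0.271] [ 0.16371876 -0.66579799 -2.13010487]
time_s: 41.95
ee_pos: [568.7, 33.3, 161.9]
ee_rot: [-0.187, 0.713, 0.642, 0.211]
force: [0.1, -0.3, -1.8]
opening: 20.5
finger_force: 117.4
[  5.004  96.725 153.065   0.397] [ 0.14457013 -0.3121955  -1.82131363]
0.96 [-107.0, 264.0, 4.0]
0.73 [12.0, 55.0, 159.0]
0.69 [-116.0, 297.0, 3.0]
0.66 [16.0, 80.0, 170.0]
0.61 [-83.0, 282.0, 7.0]
0.58 [-113.0, 209.0, 6.0]
wrist bowl [(0.94, [463, 318, -2]), (0.94, [259, 234, 0])]
[np.float64(420.0), np.float64(419.0), np.float64(420.0), np.float64(421.0), np.float64(423.0), np.float64(447.0), np.float64(476.0), np.float64(492.0), np.float64(503.0), np.float64(429.0), np.float64(419.0), np.float64(500.0), np.float64(543.0), np.float64(485.0), np.float64(474.0), np.float64(472.0), np.float64(456.0), np.float64(568.0), np.float64(576.0), np.float64(564.0)]
```

```bash
python3 - <<'E'
from h import *
a=sc([510,230,165],1.05,.38);b=bo(-15,150,.3);c=bo(-15,88,.05)
rel([a]);print();rel([b],a);print();rel([c],b);print()
rel([bo(-15,85,-.2),bo(-17,80,-.4),bo(-19,75,-.6),bo(-20,70,-.8),bo(-20,66,-1.),bo(-20,64,-1.15)],c)
E
```

```text
[0.244, -0.417, 0.139] [-0.071, -0.006, 0.112]

[0.14, -0.462, 0.11] [-0.071, -0.025, 0.125]

[-0.035, -0.0, 0.109] [0.0, -0.08, -0.0]

[0.057, 0.0, -0.065] [0.0, -0.08, -0.0]
[0.107, -0.0, -0.098] [0.0, -0.143, -0.0]
[0.164, 0.0, -0.119] [0.0, -0.207, -0.0]
[0.231, 0.0, -0.124] [0.0, -0.271, -0.0]
[0.304, -0.0, -0.117] [0.0, -0.334, -0.0]
[0.36, -0.0, -0.105] [0.0, -0.382, -0.0]
```

```bash
python3 -m handwheel '[[[0.015,-0.025,0.008],[-0.004,0,0.007],-0.8],[[0.045,-0.075,0.025],[-0.013,-0.001,0.02],-0.8],[[0.075,-0.13,0.043],[-0.022,-0.002,0.035],-0.8],[[0.105,-0.18,0.06],[-0.031,-0.003,0.048],-0.8],[[0.135,-0.23,0.077],[-0.039,-0.003,0.062],-0.8],[[0.165,-0.28,0.094],[-0.048,-0.004,0.076],-0.8],[[0.195,-0.335,0.111],[-0.057,-0.005,0.09],-0.8],[[0.222,-0.38,0.127],[-0.065,-0.005,0.102],-0.8],[[0.24,-0.41,0.137],[-0.07,-0.006,0.11],-0.8],[[0.244,-0.417,0.139],[-0.071,-0.006,0.112],-0.8]]' 120
python3 -m handwheel '[[[0.008,-0.03,0.007],[-0.004,-0.001,0.007],-0.8],[[0.024,-0.08,0.019],[-0.012,-0.004,0.021],-0.8],[[0.042,-0.14,0.033],[-0.021,-0.007,0.037],-0.8],[[0.06,-0.2,0.047],[-0.03,-0.01,0.053],-0.8],[[0.078,-0.255,0.061],[-0.039,-0.014,0.069],-0.8],[[0.095,-0.31,0.075],[-0.048,-0.017,0.085],-0.8],[[0.112,-0.37,0.088],[-0.057,-0.02,0.1],-0.8],[[0.128,-0.42,0.1],[-0.065,-0.023,0.114],-0.8],[[0.138,-0.455,0.108],[-0.07,-0.025,0.123],-0.8],[[0.14,-0.462,0.11],[-0.071,-0.025,0.125],-0.8]]' 120
python3 -m handwheel '[[[-0.002,0,0.006],[0,-0.004,0],-0.8],[[-0.005,0,0.018],[0,-0.012,0],-0.8],[[-0.009,0,0.032],[0,-0.022,0],-0.8],[[-0.014,0,0.046],[0,-0.033,0],-0.8],[[-0.019,0,0.06],[0,-0.044,0],-0.8],[[-0.024,0,0.074],[0,-0.055,0],-0.8],[[-0.028,0,0.088],[0,-0.065,0],-0.8],[[-0.032,0,0.1],[0,-0.074,0],-0.8],[[-0.035,0,0.108],[0,-0.08,0],-0.8],[[-0.035,0,0.109],[0,-0.08,0],-0.8]]' 120
python3 - <<'E'
from h import *
p,R,s=pose();print(p+R.apply(NT()),s['force'])
snap('scene');places('scene',['bowl'])
E
```

```text
time_s: 43.1
ee_pos: [450.8, 131.2, 163.2]
ee_rot: [-0.137, 0.833, 0.481, 0.236]
force: [0.3, 0.8, -1.1]
opening: 20.9
finger_force: 117.5
time_s: 44.1
ee_pos: [358.1, 246.3, 157.4]
ee_rot: [-0.069, 0.929, 0.286, 0.225]
force: [0.2, 0.1, -2.2]
opening: 20.6
finger_force: 117.6
time_s: 45.1
ee_pos: [363.9, 248.6, 123.4]
ee_rot: [-0.032, 0.95, 0.292, 0.107]
force: [-0.3, -0.9, -2.2]
opening: 20.8
finger_force: 117.5
[454.20231069 309.98667209  87.11787365] [-0.34968595 -0.86323764 -2.21971506]
scene bowl [(0.84, [463, 317, 2]), (0.64, [264, 229, -2])]
```

```bash
python3 -m handwheel '[[[0.028,0,-0.033],[0,-0.04,0],-0.8],[[0.057,0,-0.065],[0,-0.08,0],-0.8],[[0.081,0,-0.083],[0,-0.112,0],-0.8],[[0.107,0,-0.098],[0,-0.143,0],-0.8],[[0.135,0,-0.11],[0,-0.175,0],-0.8],[[0.164,0,-0.119],[0,-0.207,0],-0.8],[[0.197,0,-0.123],[0,-0.24,0],-0.8],[[0.231,0,-0.124],[0,-0.271,0],-0.8],[[0.267,0,-0.122],[0,-0.302,0],-0.8],[[0.304,0,-0.117],[0,-0.334,0],-0.8]]' 120
python3 -m handwheel '[[[0.01,0,-0.01],[0,-0.016,0],-0.8],[[0.028,0,-0.03],[0,-0.032,0],-0.8],[[0.045,0,-0.043],[0,-0.048,0],-0.8],[[0.045,0,-0.043],[0,-0.048,0],-0.8],[[0.045,0,-0.043],[0,-0.048,0],-0.8],[[0.045,0,-0.043],[0,-0.048,0],-0.8],[[0.045,0,-0.043],[0,-0.048,0],-0.8],[[0.045,0,-0.043],[0,-0.048,0],-0.8],[[0.045,0,-0.043],[0,-0.048,0],-0.8],[[0.045,0,-0.043],[0,-0.048,0],-0.8]]' 120
python3 - <<'E'
from h import *
n,s=nose();print(n,s['qpos'])
rel([bo(-20,100,-.6),bo(-20,160,0)])
snap('side');places('side',['bead0','bowl'])
E
```

```text
time_s: 46.2
ee_pos: [431.3, 294.6, 178.5]
ee_rot: [0.119, 0.875, 0.269, -0.384]
force: [-0.6, -0.4, -1.0]
opening: 20.7
finger_force: 117.7
time_s: 47.2
ee_pos: [446.2, 304.6, 177.2]
ee_rot: [0.139, 0.844, 0.26, -0.448]
force: [-0.1, 0.1, -1.4]
opening: 20.8
finger_force: 117.7
[-141.005  242.094   50.344   -1.151] [ 0.51347072  0.84900077  1.26825291 -0.07751495  1.99745101  1.49289239]
[-0.162, -0.0, 0.135] [-0.0, 0.175, -0.001]
[-0.26, 0.0, 0.239] [0.0, 0.366, -0.001]
side bead0 [(0.52, [489, 319, 19]), (0.46, [539, 132, 28]), (0.45, [431, 341, 20]), (0.44, [514, 342, 19]), (0.39, [475, 368, 19])]
side bowl [(0.88, [470, 318, 0]), (0.55, [261, 232, 3]), (0.31, [472, 367, 14])]
```

```bash
python3 -m handwheel '[[[-0.04,0,0.03],[0,0.04,0],-0.8],[[-0.08,0,0.065],[0,0.085,0],-0.8],[[-0.12,0,0.1],[0,0.13,0],-0.8],[[-0.162,0,0.135],[0,0.175,0],-0.8],[[-0.2,0,0.17],[0,0.24,0],-0.8],[[-0.23,0,0.21],[0,0.3,0],-0.8],[[-0.26,0,0.239],[0,0.366,0],-0.8],[[-0.26,0,0.239],[0,0.366,0],-0.8],[[-0.26,0,0.239],[0,0.366,0],-0.8],[[-0.26,0,0.239],[0,0.366,0],-0.8]]' 120
python3 - <<'E'
from h import *
for c in('scene','wrist'):
    snap(c,c+'13.png')
    for d in eyes.place_of(c,'bead0'):
        X=np.array(d['position'])-F;print(c,round(d['p'],2),np.round(d['position']).tolist(),np.round([X@EX,X@EY,X[2]]).tolist())
places('wrist',['drawer_handle','bowl'])
a=sc([530,190,165],1.05,0);b=dr(-17,40,90)
plan([a,b,dr(-17,40,1)])
E
```

```text
time_s: 48.35
ee_pos: [360.8, 246.5, 202.1]
ee_rot: [-0.025, 0.952, 0.293, 0.083]
force: [-0.2, 1.0, -2.5]
opening: 20.7
finger_force: 117.6
scene 0.61 [494.0, 289.0, 17.0] [-97.0, 228.0, 5.0]
scene 0.52 [472.0, 370.0, 17.0] [-127.0, 306.0, 5.0]
scene 0.49 [491.0, 317.0, 17.0] [-102.0, 256.0, 5.0]
scene 0.48 [513.0, 344.0, 21.0] [-83.0, 285.0, 9.0]
scene 0.46 [560.0, -47.0, 25.0] [5.0, -99.0, 13.0]
scene 0.45 [537.0, 137.0, 29.0] [-38.0, 82.0, 17.0]
scene 0.45 [470.0, 270.0, 21.0] [-118.0, 206.0, 9.0]
wrist 0.9 [558.0, -49.0, 29.0] [3.0, -101.0, 17.0]
wrist 0.75 [475.0, 366.0, 19.0] [-124.0, 302.0, 7.0]
wrist 0.58 [514.0, 342.0, 19.0] [-82.0, 283.0, 7.0]
wrist 0.58 [531.0, 134.0, 28.0] [-43.0, 78.0, 16.0]
wrist 0.58 [498.0, 287.0, 16.0] [-92.0, 227.0, 4.0]
wrist 0.53 [485.0, 325.0, 13.0] [-110.0, 263.0, 1.0]
wrist 0.38 [449.0, 311.0, 164.0] [-144.0, 245.0, 152.0]
wrist drawer_handle [(0.58, [458, 67, 59])]
wrist bowl [(0.65, [259, 230, -2]), (0.64, [568, 57, 10])]
[0.038, 0.63, -0.01] [0.025, 0.001, -0.142] mm 189 deg 26
[-0.244, 0.37, 0.17] [0.023, 0.0, -0.13] mm 142 deg 24
[-0.052, -0.0, 0.292] [0.0, 0.0, 0.0] mm 89 deg 0
```

```bash
python3 -m handwheel '[[[0.01,0.1,0],[0.004,0,-0.02],-0.8],[[0.015,0.22,-0.005],[0.009,0,-0.05],-0.8],[[0.025,0.36,-0.007],[0.014,0,-0.08],-0.8],[[0.03,0.5,-0.01],[0.02,0,-0.11],-0.8],[[0.038,0.6,-0.01],[0.024,0,-0.13],-0.8],[[0.038,0.63,-0.01],[0.025,0.001,-0.142],-0.8],[[0.038,0.63,-0.01],[0.025,0.001,-0.142],-0.8],[[0.038,0.63,-0.01],[0.025,0.001,-0.142],-0.8],[[0.038,0.63,-0.01],[0.025,0.001,-0.142],-0.8],[[0.038,0.63,-0.01],[0.025,0.001,-0.142],-0.8]]' 120
python3 -m handwheel '[[[-0.05,0.08,0.03],[0.004,0,-0.025],-0.8],[[-0.1,0.15,0.07],[0.01,0,-0.055],-0.8],[[-0.15,0.23,0.11],[0.015,0,-0.085],-0.8],[[-0.2,0.31,0.14],[0.02,0,-0.115],-0.8],[[-0.244,0.37,0.17],[0.023,0,-0.13],-0.8],[[-0.244,0.37,0.17],[0.023,0,-0.13],-0.8],[[-0.244,0.37,0.17],[0.023,0,-0.13],-0.8],[[-0.244,0.37,0.17],[0.023,0,-0.13],-0.8],[[-0.244,0.37,0.17],[0.023,0,-0.13],-0.8],[[-0.244,0.37,0.17],[0.023,0,-0.13],-0.8]]' 120
python3 - <<'E'
from h import *
print(nose()[0])
rel([dr(-17,42,40),dr(-17,42,-1)])
b=dr(-17,42,-1);print()
rel([dr(-17,84,-.8),dr(-17,90,4.5,.04),dr(-17,96,9.5,.09),dr(-17,101,14.5,.14),dr(-17,104,20,.2),dr(-17,104,28,.27)],b)
E
```

```text
time_s: 49.65
ee_pos: [475.8, 97.2, 206.8]
ee_rot: [-0.043, 0.862, 0.5, 0.076]
force: [-0.1, 1.0, -1.1]
opening: 20.7
finger_force: 118.0
time_s: 50.65
ee_pos: [541.1, -12.9, 144.5]
ee_rot: [-0.057, 0.74, 0.667, 0.066]
force: [0.2, -0.0, -1.7]
opening: 20.5
finger_force: 118.0
[-17.463  40.13   91.025  -0.   ]
[-0.023, 0.001, 0.169] [0.001, 0.0, 0.001]
[-0.047, 0.0, 0.303] [0.001, 0.0, 0.001]

[0.138, 0.0, 0.024] [0.0, 0.0, 0.0]
[0.153, 0.0, 0.023] [0.0, 0.013, 0.0]
[0.167, -0.0, 0.027] [0.0, 0.029, 0.0]
[0.178, 0.0, 0.031] [0.0, 0.045, 0.0]
[0.183, 0.0, 0.036] [0.0, 0.064, 0.0]
[0.179, 0.0, 0.035] [0.0, 0.086, 0.0]
```

```bash
python3 -m handwheel '[[[-0.01,0,0.05],[0,0,0],-0.8],[[-0.015,0,0.1],[0,0,0],-0.8],[[-0.023,0,0.15],[0,0,0],-0.8],[[-0.03,0,0.2],[0,0,0],-0.8],[[-0.035,0,0.24],[0,0,0],-0.8],[[-0.04,0,0.27],[0,0,0],-0.8],[[-0.045,0,0.29],[0,0,0],-0.8],[[-0.047,0,0.297],[0,0,0],-0.8],[[-0.047,0,0.3],[0,0,0],-0.8],[[-0.047,0,0.303],[0,0,0],-0.8]]' 120
python3 -c "
from h import *
n,s=nose();print(n,s['force'])"
python3 -m handwheel '[[[0.01,0,0.002],[0,0,0],-0.8],[[0.025,0,0.004],[0,0,0],-0.8],[[0.04,0,0.007],[0,0,0],-0.8],[[0.055,0,0.01],[0,0,0],-0.8],[[0.07,0,0.012],[0,0,0],-0.8],[[0.085,0,0.015],[0,0,0],-0.8],[[0.1,0,0.018],[0,0,0],-0.8],[[0.115,0,0.02],[0,0,0],-0.8],[[0.13,0,0.023],[0,0,0],-0.8],[[0.138,0,0.024],[0,0,0],-0.8]]' 120
python3 -m handwheel '[[[0.007,0,0],[0,0.006,0],-0.8],[[0.015,0,0],[0,0.013,0],-0.8],[[0.022,0,0.001],[0,0.021,0],-0.8],[[0.029,0,0.003],[0,0.029,0],-0.8],[[0.035,0,0.005],[0,0.037,0],-0.8],[[0.04,0,0.007],[0,0.045,0],-0.8],[[0.045,0,0.011],[0,0.064,0],-0.8],[[0.041,0,0.01],[0,0.086,0],-0.8],[[0.041,0,0.01],[0,0.086,0],-0.8],[[0.041,0,0.01],[0,0.086,0],-0.8]]' 120
python3 - <<'E'
from h import *
n,s=nose();print(n,s['force'])
snap('wrist')
for d in eyes.place_of('wrist','bead0'):
    X=np.array(d['position'])-F;print(round(d['p'],2),np.round([X@EX,X@EY,X[2]]).tolist())
rel([dr(-17,103,40,.33),dr(-17,101,70,.4),dr(-10,97,150,.4)])
E
```

```text
time_s: 51.65
ee_pos: [541.7, -11.7, 52.3]
ee_rot: [-0.058, 0.74, 0.666, 0.066]
force: [-0.6, -0.0, -1.6]
opening: 20.5
finger_force: 118.0
[-16.965  41.421  -1.232  -0.   ] [-0.59924879 -0.01011463 -1.61036643]
time_s: 52.65
ee_pos: [546.1, 30.6, 52.1]
ee_rot: [-0.058, 0.74, 0.666, 0.066]
force: [0.3, 0.3, -0.5]
opening: 21.2
finger_force: 118.0
time_s: 53.65
ee_pos: [547.4, 42.2, 51.1]
ee_rot: [-0.146, 0.725, 0.652, 0.164]
force: [0.4, -0.5, -0.9]
opening: 20.5
finger_force: 118.0
[-16.99  102.768  27.64    0.269] [ 0.41511572 -0.4562397  -0.86374977]
0.7 [-38.0, 73.0, 44.0]
[0.005, -0.0, -0.016] [0.001, 0.019, 0.001]
[0.03, -0.0, -0.085] [0.0, 0.042, 0.001]
[0.132, 0.024, -0.332] [0.0, 0.042, 0.001]
```

```bash
python3 -m handwheel '[[[0.002,0,-0.008],[0,0.009,0],-0.8],[[0.005,0,-0.016],[0,0.019,0],-0.8],[[0.012,0,-0.04],[0,0.026,0],-0.8],[[0.02,0,-0.062],[0,0.034,0],-0.8],[[0.03,0,-0.085],[0,0.042,0],-0.8],[[0.045,0.004,-0.13],[0,0.042,0],-0.8],[[0.07,0.01,-0.19],[0,0.042,0],-0.8],[[0.1,0.017,-0.26],[0,0.042,0],-0.8],[[0.125,0.023,-0.32],[0,0.042,0],-0.8],[[0.132,0.024,-0.332],[0,0.042,0],-0.8]]' 120
python3 - <<'E'
from h import *
n,s=nose();print(n)
snap('wrist')
for d in eyes.place_of('wrist','bead0'):
    X=np.array(d['position'])-F;print(round(d['p'],2),np.round([X@EX,X@EY,X[2]]).tolist())
places('wrist',['bowl'])
a=sc([510,230,165],1.05,.38);rel([a])
E
```

```text
time_s: 54.75
ee_pos: [554.1, 34.6, 160.9]
ee_rot: [-0.188, 0.712, 0.642, 0.213]
force: [-0.6, -0.4, -3.1]
opening: 20.9
finger_force: 118.1
[ -9.713  96.474 152.551   0.401]
0.83 [-104.0, 261.0, 4.0]
0.82 [-23.0, 26.0, 148.0]
0.77 [-125.0, 307.0, 3.0]
0.75 [-84.0, 281.0, 7.0]
0.67 [-115.0, 207.0, 3.0]
0.63 [-1.0, -102.0, 17.0]
0.54 [-163.0, 276.0, 8.0]
wrist bowl [(0.79, [258, 232, 2]), (0.62, [465, 320, -1])]
[0.246, -0.366, 0.137] [-0.07, -0.007, 0.112]
```

```bash
python3 -m handwheel '[[[0.015,-0.025,0.008],[-0.004,0,0.007],-0.8],[[0.045,-0.067,0.025],[-0.013,-0.001,0.02],-0.8],[[0.075,-0.11,0.043],[-0.022,-0.002,0.035],-0.8],[[0.105,-0.157,0.06],[-0.031,-0.003,0.048],-0.8],[[0.135,-0.2,0.077],[-0.039,-0.004,0.062],-0.8],[[0.165,-0.245,0.093],[-0.048,-0.005,0.076],-0.8],[[0.195,-0.29,0.11],[-0.057,-0.006,0.09],-0.8],[[0.222,-0.33,0.125],[-0.065,-0.006,0.102],-0.8],[[0.24,-0.36,0.135],[-0.07,-0.007,0.11],-0.8],[[0.246,-0.366,0.137],[-0.07,-0.007,0.112],-0.8]]' 120
python3 -m handwheel '[[[0.008,-0.03,0.007],[-0.004,-0.001,0.007],-0.8],[[0.024,-0.08,0.019],[-0.012,-0.004,0.021],-0.8],[[0.042,-0.14,0.033],[-0.021,-0.007,0.037],-0.8],[[0.06,-0.2,0.047],[-0.03,-0.01,0.053],-0.8],[[0.078,-0.255,0.061],[-0.039,-0.014,0.069],-0.8],[[0.095,-0.31,0.075],[-0.048,-0.017,0.085],-0.8],[[0.112,-0.37,0.088],[-0.057,-0.02,0.1],-0.8],[[0.128,-0.42,0.1],[-0.065,-0.023,0.114],-0.8],[[0.138,-0.455,0.108],[-0.07,-0.025,0.123],-0.8],[[0.14,-0.462,0.11],[-0.071,-0.025,0.125],-0.8]]' 120
python3 -m handwheel '[[[-0.002,0,0.006],[0,-0.004,0],-0.8],[[-0.005,0,0.018],[0,-0.012,0],-0.8],[[-0.009,0,0.032],[0,-0.022,0],-0.8],[[-0.014,0,0.046],[0,-0.033,0],-0.8],[[-0.019,0,0.06],[0,-0.044,0],-0.8],[[-0.024,0,0.074],[0,-0.055,0],-0.8],[[-0.028,0,0.088],[0,-0.065,0],-0.8],[[-0.032,0,0.1],[0,-0.074,0],-0.8],[[-0.035,0,0.108],[0,-0.08,0],-0.8],[[-0.035,0,0.109],[0,-0.08,0],-0.8]]' 120
python3 - <<'E'
from h import *
p,R,s=pose();print(p+R.apply(NT()),s['force'])
snap('scene');places('scene',['bowl'])
E
```

```text
time_s: 55.9
ee_pos: [450.9, 131.2, 163.3]
ee_rot: [-0.139, 0.833, 0.482, 0.236]
force: [0.1, 0.3, -1.6]
opening: 20.7
finger_force: 118.0
time_s: 56.9
ee_pos: [358.2, 246.1, 157.8]
ee_rot: [-0.07, 0.929, 0.286, 0.224]
force: [-0.2, 0.5, -1.3]
opening: 20.4
finger_force: 118.1
time_s: 57.9
ee_pos: [364.1, 248.6, 123.9]
ee_rot: [-0.033, 0.95, 0.293, 0.106]
force: [-0.9, 0.3, -1.6]
opening: 20.9
finger_force: 118.0
[454.23040983 310.11534801  87.54985936] [-0.85177904  0.34634482 -1.56968363]
scene bowl [(0.94, [464, 320, 0]), (0.88, [267, 228, -2]), (0.63, [395, 278, 108])]
```

```bash
python3 -m handwheel '[[[0.028,0,-0.033],[0,-0.04,0],-0.8],[[0.057,0,-0.065],[0,-0.08,0],-0.8],[[0.081,0,-0.083],[0,-0.112,0],-0.8],[[0.107,0,-0.098],[0,-0.143,0],-0.8],[[0.135,0,-0.11],[0,-0.175,0],-0.8],[[0.164,0,-0.119],[0,-0.207,0],-0.8],[[0.197,0,-0.123],[0,-0.24,0],-0.8],[[0.231,0,-0.124],[0,-0.271,0],-0.8],[[0.267,0,-0.122],[0,-0.302,0],-0.8],[[0.304,0,-0.117],[0,-0.334,0],-0.8]]' 120
python3 -m handwheel '[[[0.01,0,-0.01],[0,-0.016,0],-0.8],[[0.028,0,-0.03],[0,-0.032,0],-0.8],[[0.045,0,-0.043],[0,-0.048,0],-0.8],[[0.045,0,-0.043],[0,-0.048,0],-0.8],[[0.045,0,-0.043],[0,-0.048,0],-0.8],[[0.045,0,-0.043],[0,-0.048,0],-0.8],[[0.045,0,-0.043],[0,-0.048,0],-0.8],[[0.045,0,-0.043],[0,-0.048,0],-0.8],[[0.045,0,-0.043],[0,-0.048,0],-0.8],[[0.045,0,-0.043],[0,-0.048,0],-0.8]]' 120
python3 -m handwheel '[[[-0.04,0,0.03],[0,0.04,0],-0.8],[[-0.08,0,0.065],[0,0.085,0],-0.8],[[-0.12,0,0.1],[0,0.13,0],-0.8],[[-0.162,0,0.135],[0,0.175,0],-0.8],[[-0.2,0,0.17],[0,0.24,0],-0.8],[[-0.23,0,0.21],[0,0.3,0],-0.8],[[-0.26,0,0.239],[0,0.366,0],-0.8],[[-0.26,0,0.239],[0,0.366,0],-0.8],[[-0.26,0,0.239],[0,0.366,0],-0.8],[[-0.26,0,0.239],[0,0.366,0],-0.8]]' 120
python3 - <<'E'
from h import *
w=snap('wrist','w14.png')
snap('side','side14.png')
for c in('side','wrist'):
    for d in eyes.place_of(c,'bead0'):
        X=np.array(d['position'])-F;print(c,round(d['p'],2),np.round(d['position']).tolist(),np.round([X@EX,X@EY,X[2]]).tolist())
    places(c,['bowl'])
E
```

```text
time_s: 59.0
ee_pos: [431.4, 294.6, 178.9]
ee_rot: [0.118, 0.875, 0.27, -0.385]
force: [-0.8, -0.3, -0.5]
opening: 20.4
finger_force: 118.1
time_s: 60.0
ee_pos: [446.4, 304.6, 177.6]
ee_rot: [0.138, 0.844, 0.261, -0.448]
force: [-0.3, 0.0, -1.8]
opening: 20.7
finger_force: 118.2
time_s: 61.0
ee_pos: [361.1, 246.3, 202.6]
ee_rot: [-0.026, 0.952, 0.294, 0.082]
force: [0.2, 0.5, -1.3]
opening: 20.6
finger_force: 118.0
side 0.64 [487.0, 318.0, 22.0] [-107.0, 256.0, 10.0]
side 0.55 [500.0, 357.0, 38.0] [-97.0, 296.0, 26.0]
side 0.53 [476.0, 365.0, 18.0] [-123.0, 301.0, 6.0]
side 0.47 [432.0, 345.0, 19.0] [-164.0, 277.0, 7.0]
side 0.4 [516.0, 342.0, 19.0] [-80.0, 283.0, 7.0]
side bowl [(0.75, [466, 318, -3]), (0.75, [260, 232, 4])]
wrist 0.97 [492.0, 364.0, 41.0] [-106.0, 303.0, 29.0]
wrist 0.96 [472.0, 368.0, 16.0] [-127.0, 304.0, 4.0]
wrist 0.92 [512.0, 340.0, 17.0] [-84.0, 280.0, 5.0]
wrist 0.68 [483.0, 326.0, 16.0] [-111.0, 263.0, 4.0]
wrist 0.57 [557.0, -52.0, 26.0] [3.0, -104.0, 14.0]
wrist 0.47 [345.0, 242.0, 250.0] [-239.0, 166.0, 238.0]
wrist bowl [(0.8, [259, 232, 2])]
```

Seven beads are in the bowl. The last one lies at drawer (3,-102), against the -y wall. I'll go in steeply nose-down heading drawer +x, then sweep while flattening so the lip slides under it at the far wall.

```bash
cat >> h.py <<'E'
def dx(X,Y,Z,phi=0): return sc(F+EX*X+EY*Y+[0,0,Z],TH,phi)
E
python3 - <<'E'
from h import *
a=sc([480,120,170],.25,-.3);b=dx(-18,-80,90,-1.0);c=dx(-18,-80,2,-1.)
plan([a,b,c]);print(a[0],b[0],c[0])
E
```

```text
[-0.17, 0.468, -0.164] [-0.003, -0.093, 0.111] mm 157 deg 26
[0.308, 0.492, 0.051] [0.053, -0.22, 0.103] mm 175 deg 45
[0.215, -0.0, 0.199] [0.0, 0.0, 0.0] mm 88 deg 0
[392.58244234  97.67863288 241.33993177] [516.14366112 -23.15877934 214.68662446] [516.14366112 -23.15877934 126.68662446]
```

```bash
python3 -m handwheel '[[[-0.04,0.1,-0.04],[0,-0.02,0.02],-0.8],[[-0.08,0.22,-0.08],[0,-0.04,0.05],-0.8],[[-0.12,0.34,-0.12],[0,-0.06,0.08],-0.8],[[-0.16,0.44,-0.155],[0,-0.085,0.1],-0.8],[[-0.17,0.468,-0.164],[0,-0.093,0.111],-0.8],[[-0.17,0.468,-0.164],[0,-0.093,0.111],-0.8],[[-0.17,0.468,-0.164],[0,-0.093,0.111],-0.8],[[-0.17,0.468,-0.164],[0,-0.093,0.111],-0.8],[[-0.17,0.468,-0.164],[0,-0.093,0.111],-0.8],[[-0.17,0.468,-0.164],[0,-0.093,0.111],-0.8]]' 120
python3 -m handwheel '[[[0.05,0.08,0.01],[0.01,-0.04,0.02],-0.8],[[0.1,0.16,0.02],[0.02,-0.08,0.035],-0.8],[[0.15,0.24,0.03],[0.03,-0.12,0.05],-0.8],[[0.2,0.32,0.04],[0.04,-0.15,0.07],-0.8],[[0.25,0.4,0.045],[0.045,-0.18,0.085],-0.8],[[0.308,0.492,0.051],[0.053,-0.22,0.103],-0.8],[[0.308,0.492,0.051],[0.053,-0.22,0.103],-0.8],[[0.308,0.492,0.051],[0.053,-0.22,0.103],-0.8],[[0.308,0.492,0.051],[0.053,-0.22,0.103],-0.8],[[0.308,0.492,0.051],[0.053,-0.22,0.103],-0.8]]' 120
python3 - <<'E'
from h import *
n,s=nose();print(n,s['qpos'])
w=snap('wrist','w15.png');sd=snap('side')
cv2.imwrite('pics/m15.png',np.hstack([cv2.resize(w,(480,300),interpolation=3),cv2.resize(sd[140:300,280:440],(300,300))])[:,:,::-1])
for c in('side','wrist'):
  for d in eyes.place_of(c,'bead0'):
    X=np.array(d['position'])-F;print(c,round(d['p'],2),np.round([X@EX,X@EY,X[2]]).tolist())
places('side',['drawer_floor','scoop_nose'])
E
```

```text
time_s: 62.3
ee_pos: [391.7, 97.9, 241.6]
ee_rot: [0.003, 0.99, 0.126, -0.062]
force: [0.8, 0.1, -1.8]
opening: 20.8
finger_force: 118.4
time_s: 63.3
ee_pos: [515.3, -22.2, 215.1]
ee_rot: [-0.025, 0.915, -0.046, -0.399]
force: [-0.0, -0.3, -1.4]
opening: 20.7
finger_force: 118.4
[-18.716 -77.97   90.494  -0.998] [-0.15435623  0.70420575  1.37715399 -0.03222859  1.88225917  1.51959047]
side 0.61 [-82.0, 285.0, 5.0]
side 0.6 [-164.0, 277.0, 7.0]
side 0.54 [-107.0, 256.0, 8.0]
side 0.54 [-123.0, 302.0, 3.0]
side 0.43 [-98.0, 296.0, 28.0]
side 0.36 [-11.0, -81.0, 245.0]
wrist 0.86 [-108.0, 301.0, 26.0]
wrist 0.62 [-161.0, 274.0, 7.0]
wrist 0.55 [-111.0, 266.0, 2.0]
wrist 0.54 [-124.0, 302.0, 5.0]
wrist 0.4 [-84.0, 280.0, 4.0]
wrist 0.31 [-104.0, 4.0, 44.0]
side drawer_floor [(0.79, [566, 55, 16])]
side scoop_nose [(0.88, [316, -174, 3]), (0.74, [543, -26, 103])]
```

View pics/m15.png

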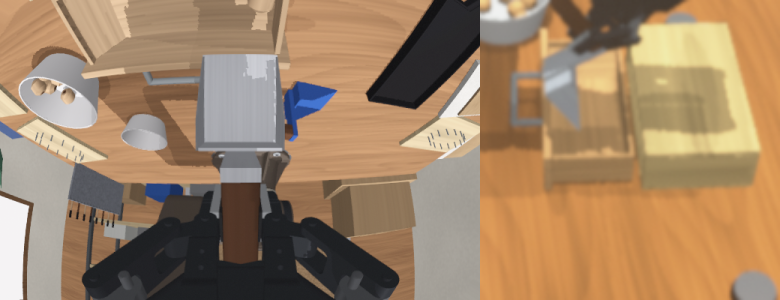

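The wrist half of the picture shows the bead at about (347,13) in full-frame pixels, ahead of the nose and within the pan's width. The side half shows the pan above the front panel, clear of it.

```bash
python3 - <<'E'
from h import *
for u,v in((347,13),(335,10),(360,13)):
    X=ray('wrist',u,v,30)-F;print(np.round([X@EX,X@EY]))
r=np.radians;Y=-80;Z=-.4
rel([dx(-18,Y,20,-1.),dx(-18,Y,Z,-1.)]);c=dx(-18,Y,Z,-1.);print()
W=[(-8,-54),(2,-48),(12,-42),(22,-36),(31,-24),(37,-12),(42,-2)]
rel([dx(x,Y,Z,r(a)) for x,a in W],c);print()
d=dx(42,Y,Z,r(-2))
rel([dx(48,Y,Z,0),dx(52,Y,Z,0)],d);print()
e=dx(52,Y,Z,0);rel([dx(51,Y,4,.08),dx(49,Y,15,.2),dx(46,Y,40,.32),dx(42,Y,90,.4),dx(30,Y,150,.4)],e)
E
```

```text
[  -9. -102.]
[ -6. -91.]
[  -8. -113.]
[0.172, 0.003, 0.156] [-0.001, -0.0, 0.003]
[0.222, 0.004, 0.202] [-0.001, -0.0, 0.003]

[0.012, 0.0, -0.005] [0.0, 0.018, 0.0]
[0.017, -0.0, 0.007] [-0.0, 0.052, 0.0]
[0.027, -0.0, 0.02] [-0.0, 0.085, 0.0]
[0.041, 0.0, 0.035] [-0.0, 0.118, 0.0]
[0.056, -0.0, 0.093] [0.0, 0.185, 0.0]
[0.081, 0.0, 0.157] [0.0, 0.252, 0.0]
[0.114, -0.0, 0.208] [0.0, 0.307, 0.0]

[0.013, -0.0, 0.014] [0.0, 0.011, 0.0]
[0.026, 0.0, 0.016] [0.0, 0.011, 0.0]

[-0.016, 0.0, 0.012] [0.0, 0.025, 0.0]
[-0.034, 0.0, 0.017] [-0.0, 0.064, 0.0]
[-0.042, 0.0, -0.023] [0.0, 0.102, 0.0]
[-0.032, 0.0, -0.159] [0.0, 0.127, 0.0]
[-0.036, 0.0, -0.363] [0.0, 0.127, 0.0]
```

```bash
python3 - <<'E'
from h import *
r=np.radians;Y=-80;Z=-.4
rel([dx(-22,Y,60,-1.07),dx(-22,Y,20,-1.07),dx(-22,Y,Z,-1.07)]);c=dx(-22,Y,Z,-1.07);print()
W=[(-15,-58),(-8,-54),(2,-48),(12,-42),(22,-36)]
rel([dx(x,Y,Z,r(a)) for x,a in W],c);print()
W=[(26,-30),(31,-24),(34,-17),(37,-12),(42,-2)]
rel([dx(x,Y,Z,r(a)) for x,a in W],dx(22,Y,Z,r(-36)));print()
E
```

```text
[0.08, 0.002, 0.053] [-0.001, -0.022, 0.003]
[0.178, 0.003, 0.143] [-0.001, -0.022, 0.003]
[0.227, 0.004, 0.189] [-0.001, -0.022, 0.003]

[0.004, 0.0, 0.001] [0.0, 0.018, -0.0]
[0.007, 0.0, 0.007] [0.0, 0.041, 0.0]
[0.013, -0.0, 0.018] [-0.0, 0.074, 0.0]
[0.024, -0.0, 0.031] [0.0, 0.107, 0.0]
[0.038, 0.0, 0.045] [0.0, 0.141, 0.0]

[-0.007, -0.0, 0.03] [-0.0, 0.033, 0.0]
[-0.007, -0.0, 0.059] [0.0, 0.067, 0.0]
[-0.011, -0.0, 0.1] [-0.0, 0.106, 0.0]
[-0.007, -0.0, 0.129] [-0.0, 0.133, 0.0]
[0.005, -0.0, 0.188] [0.0, 0.189, 0.0]
```

```bash
python3 -m handwheel '[[[0.03,0.001,0.02],[0,-0.01,0.001],-0.8],[[0.08,0.002,0.053],[0,-0.022,0.003],-0.8],[[0.115,0.002,0.085],[0,-0.022,0.003],-0.8],[[0.15,0.003,0.117],[0,-0.022,0.003],-0.8],[[0.178,0.003,0.143],[0,-0.022,0.003],-0.8],[[0.195,0.003,0.16],[0,-0.022,0.003],-0.8],[[0.21,0.004,0.173],[0,-0.022,0.003],-0.8],[[0.22,0.004,0.182],[0,-0.022,0.003],-0.8],[[0.225,0.004,0.187],[0,-0.022,0.003],-0.8],[[0.227,0.004,0.189],[0,-0.022,0.003],-0.8]]' 120
python3 -c "
from h import *
n,s=nose();print(n,s['force'])"
```

```text
time_s: 64.6
ee_pos: [520.1, -23.8, 125.3]
ee_rot: [-0.025, 0.9, -0.05, -0.432]
force: [-0.1, -0.6, -0.7]
opening: 20.8
finger_force: 118.4
[-21.857 -80.019  -0.7    -1.069] [-0.05408131 -0.64312265 -0.65076516]
```

Clean entry with no contact. Now sweep toward +x while flattening.

```bash
python3 -m handwheel '[[[0.002,0,0],[0,0.009,0],-0.8],[[0.004,0,0.001],[0,0.018,0],-0.8],[[0.006,0,0.004],[0,0.03,0],-0.8],[[0.007,0,0.007],[0,0.041,0],-0.8],[[0.01,0,0.012],[0,0.057,0],-0.8],[[0.013,0,0.018],[0,0.074,0],-0.8],[[0.018,0,0.024],[0,0.09,0],-0.8],[[0.024,0,0.031],[0,0.107,0],-0.8],[[0.031,0,0.038],[0,0.124,0],-0.8],[[0.038,0,0.045],[0,0.141,0],-0.8]]' 120
python3 -c "
from h import *
n,s=nose();print(n,s['force'])"
python3 -m handwheel '[[[-0.003,0,0.015],[0,0.017,0],-0.8],[[-0.007,0,0.03],[0,0.033,0],-0.8],[[-0.007,0,0.045],[0,0.05,0],-0.8],[[-0.007,0,0.059],[0,0.067,0],-0.8],[[-0.009,0,0.08],[0,0.087,0],-0.8],[[-0.011,0,0.1],[0,0.106,0],-0.8],[[-0.009,0,0.115],[0,0.12,0],-0.8],[[-0.007,0,0.129],[0,0.133,0],-0.8],[[-0.001,0,0.158],[0,0.161,0],-0.8],[[0.005,0,0.188],[0,0.189,0],-0.8]]' 120
python3 - <<'E'
from h import *
n,s=nose();print(n,s['force'])
w=snap('wrist','w16.png')
for d in eyes.place_of('wrist','bead0')+eyes.place_of('wrist','drawer_handle'):
    X=np.array(d['position'])-F;print(round(d['p'],2),np.round([X@EX,X@EY,X[2]]).tolist())
Y=-80;Z=-.6
rel([dx(46,Y,Z,0),dx(52,Y,Z,0)])
E
```

```text
time_s: 65.6
ee_pos: [516.9, -23.4, 108.4]
ee_rot: [-0.013, 0.974, -0.054, -0.221]
force: [0.7, -0.2, -1.6]
opening: 20.8
finger_force: 118.5
[ 22.745 -80.208   0.139  -0.622] [ 0.6919915  -0.16199715 -1.60938647]
time_s: 66.6
ee_pos: [494.0, -20.8, 57.4]
ee_rot: [0.003, 0.996, -0.056, 0.074]
force: [0.1, -0.8, -2.2]
opening: 20.9
finger_force: 118.5
[ 4.2815e+01 -8.0428e+01  1.1100e+00 -2.6000e-02] [ 0.09403172 -0.77461284 -2.15826008]
0.94 [-163.0, 273.0, 9.0]
0.92 [-123.0, 307.0, 7.0]
0.72 [-111.0, 262.0, 1.0]
0.72 [39.0, -106.0, 17.0]
0.48 [-84.0, 282.0, 5.0]
0.8 [-108.0, 3.0, 45.0]
[0.008, 0.0, 0.015] [-0.0, 0.011, -0.001]
[0.028, 0.0, 0.018] [-0.0, 0.011, -0.001]
```

```bash
python3 -m handwheel '[[[0.004,0,0.008],[0,0.005,0],-0.8],[[0.008,0,0.015],[0,0.011,0],-0.8],[[0.011,0,0.016],[0,0.011,0],-0.8],[[0.014,0,0.016],[0,0.011,0],-0.8],[[0.017,0,0.017],[0,0.011,0],-0.8],[[0.02,0,0.017],[0,0.011,0],-0.8],[[0.023,0,0.018],[0,0.011,0],-0.8],[[0.026,0,0.018],[0,0.011,0],-0.8],[[0.028,0,0.018],[0,0.011,0],-0.8],[[0.028,0,0.018],[0,0.011,0],-0.8]]' 120
python3 - <<'E'
from h import *
n,s=nose();print(n,s['force'])
w=snap('wrist')
for d in eyes.place_of('wrist','bead0')+eyes.place_of('wrist','drawer_handle'):
    X=np.array(d['position'])-F;print(round(d['p'],2),np.round([X@EX,X@EY,X[2]]).tolist())
cv2.imwrite('pics/c17.png',cv2.resize(w[0:220,200:460],(780,600)[:2],interpolation=2)[:,:,::-1])
Y=-80
rel([dx(51,Y,4,.08),dx(49,Y,15,.2),dx(46,Y,40,.32),dx(42,Y,90,.4),dx(30,Y,150,.4)])
E
```

```text
time_s: 67.75
ee_pos: [503.4, -21.8, 52.7]
ee_rot: [0.004, 0.995, -0.055, 0.088]
force: [-0.6, 0.0, 4.1]
opening: 20.6
finger_force: 119.5
[ 5.3516e+01 -8.0337e+01 -5.2300e-01  2.0000e-03] [-0.61918359  0.02122484  4.13687743]
0.83 [-163.0, 272.0, 8.0]
0.72 [-81.0, 281.0, 8.0]
0.64 [-106.0, 260.0, 4.0]
0.62 [43.0, -101.0, 17.0]
0.53 [-124.0, 305.0, 4.0]
[-0.02, 0.0, 0.009] [-0.0, 0.025, -0.001]
[-0.038, 0.0, 0.014] [-0.0, 0.063, -0.001]
[-0.046, 0.0, -0.025] [-0.0, 0.101, -0.001]
[-0.035, 0.0, -0.162] [-0.0, 0.126, -0.001]
[-0.039, -0.0, -0.366] [-0.0, 0.126, -0.001]
```

View pics/c17.png

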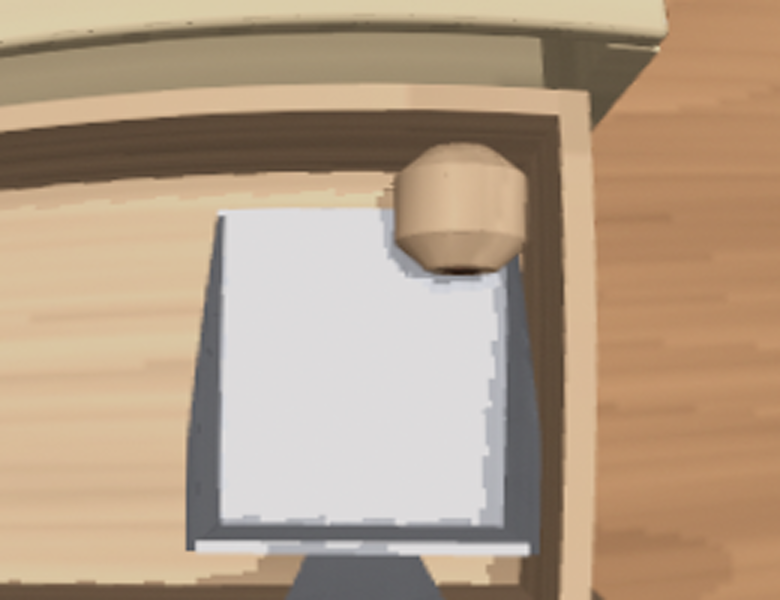

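The crop shows the bead lying across the right front corner of the pan, about half on, with some 7 mm of floor left between lip and wall. I'll push 5–6 mm further, then tilt back and lift.

```bash
python3 -m handwheel '[[[0.002,0,0],[0,0,0],-0.8],[[0.004,0,0],[0,0,0],-0.8],[[0.006,0,0],[0,0,0],-0.8],[[0.008,0,0],[0,0,0],-0.8],[[0.01,0,0.001],[0,0,0],-0.8],[[0.012,0,0.001],[0,0,0],-0.8],[[0.014,0,0.001],[0,0,0],-0.8],[[0.016,0,0.002],[0,0,0],-0.8],[[0.018,0,0.002],[0,0,0],-0.8],[[0.019,0,0.002],[0,0,0],-0.8]]' 120
python3 - <<'E'
from h import *
n,s=nose();print(n,s['force'])
w=snap('wrist')
for d in eyes.place_of('wrist','bead0')+eyes.place_of('wrist','drawer_handle'):
    X=np.array(d['position'])-F;print(round(d['p'],2),np.round([X@EX,X@EY,X[2]]).tolist())
g=w.astype(int).sum(2)
print([ (v,g[v,280:310].mean().round()) for v in range(50,86,2)])  # lip/floor/wall bands left of bead
for d in eyes.masks_of('wrist','bead0'):
    ys,xs=np.where(d['region'])
    if xs.mean()>300 and ys.mean()<150: print('bead px',xs.min(),xs.max(),ys.min(),ys.max())
Y=-80;X=n[0]
rel([dx(X-1,Y,3.5,.1),dx(X-4,Y,13,.25),dx(X-8,Y,40,.36),dx(X-12,Y,90,.42),dx(X-24,Y,150,.42)])
E
```

```text
time_s: 68.9
ee_pos: [508.3, -22.3, 52.8]
ee_rot: [0.004, 0.995, -0.055, 0.088]
force: [-3.0, 1.5, 4.8]
opening: 20.8
finger_force: 119.5
[ 5.8407e+01 -8.0364e+01 -5.4800e-01  1.0000e-03] [-2.96870593  1.51546245  4.76606057]
0.7 [51.0, -103.0, 17.0]
0.68 [-123.0, 305.0, 6.0]
0.63 [-85.0, 280.0, 6.0]
0.6 [-163.0, 274.0, 8.0]
0.56 [-108.0, 262.0, 2.0]
0.87 [-94.0, 3.0, 45.0]
[(50, np.float64(220.0)), (52, np.float64(209.0)), (54, np.float64(216.0)), (56, np.float64(233.0)), (58, np.float64(224.0)), (60, np.float64(216.0)), (62, np.float64(229.0)), (64, np.float64(521.0)), (66, np.float64(528.0)), (68, np.float64(538.0)), (70, np.float64(561.0)), (72, np.float64(588.0)), (74, np.float64(584.0)), (76, np.float64(627.0)), (78, np.float64(662.0)), (80, np.float64(662.0)), (82, np.float64(662.0)), (84, np.float64(662.0))]
bead px 331 376 53 101
[-0.019, 0.0, 0.019] [-0.0, 0.031, -0.001]
[-0.044, 0.0, 0.04] [-0.0, 0.079, -0.002]
[-0.051, 0.0, -0.01] [-0.0, 0.114, -0.002]
[-0.039, 0.0, -0.154] [-0.0, 0.133, -0.002]
[-0.043, -0.0, -0.358] [-0.0, 0.133, -0.002]
```

The drawer slid in about 10 mm because the bead is wedged against the pan's side wall. Its centre is already inside the lip, though. I'll lift with nose-up pitch plus a small roll, -y side up, so it rolls to the pan middle.

```bash
cat >> h.py <<'E'
def dxr(X,Y,Z,phi,rho):
    S=Ro.from_euler('z',TH)*Ro.from_euler('y',-phi)*Ro.from_euler('x',rho)   # scoop
    R=S*Ro.from_euler('y',DL)*Ro.from_euler('x',np.pi)
    n=F+EX*X+EY*Y+[0,0,Z]
    return n-R.apply(NT()),R
E
python3 - <<'E'
from h import *
n,s=nose();X=n[0];Y=-80
a,b=dx(X,Y,3,.1),dxr(X,Y,3,.1,0);print(np.abs(a[0]-b[0]).max(),(a[1].inv()*b[1]).magnitude())
rel([dxr(X,Y,1.5,.04,-.03),dxr(X-.5,Y,4,.08,-.06),dxr(X-1,Y,7,.14,-.09),dxr(X-2,Y,11,.2,-.13),dxr(X-3,Y,15,.26,-.16),dxr(X-5,Y,22,.32,-.16),dxr(X-7,Y,30,.36,-.16)])
print();e=dxr(X-7,Y,30,.36,-.16)
rel([dxr(X-10,Y,60,.4,-.16),dxr(X-14,Y,90,.42,-.1),dxr(X-24,Y,150,.42,0)],e)
E
```

```text
0.0 1.44178507760142e-17
[-0.006, -0.004, 0.006] [-0.01, 0.012, -0.003]
[-0.014, -0.008, 0.011] [-0.019, 0.025, -0.004]
[-0.023, -0.012, 0.022] [-0.029, 0.044, -0.005]
[-0.033, -0.018, 0.031] [-0.042, 0.063, -0.005]
[-0.041, -0.022, 0.039] [-0.051, 0.082, -0.004]
[-0.049, -0.022, 0.038] [-0.051, 0.101, -0.002]
[-0.054, -0.022, 0.025] [-0.051, 0.114, -0.001]

[0.035, 0.013, -0.077] [-0.0, 0.013, 0.002]
[0.07, 0.036, -0.161] [0.018, 0.019, 0.006]
[0.143, 0.081, -0.347] [0.05, 0.019, 0.01]
```

```bash
python3 - <<'E'
from h import *
n,s=nose();X=n[0];Y=-80
rel([dxr(X,Y,2,.05,-.03),dxr(X-.5,Y,6,.1,-.06),dxr(X-1,Y,11,.15,-.09),dxr(X-2,Y,17,.2,-.13),dxr(X-3,Y,24,.26,-.16),dxr(X-5,Y,33,.32,-.16),dxr(X-7,Y,42,.36,-.16)])
print();e=dxr(X-7,Y,42,.36,-.16)
rel([dxr(X-10,Y,70,.4,-.16),dxr(X-14,Y,100,.42,-.1),dxr(X-24,Y,150,.42,0)],e)
E
```

```text
[-0.008, -0.004, 0.008] [-0.01, 0.015, -0.003]
[-0.016, -0.008, 0.012] [-0.019, 0.031, -0.004]
[-0.022, -0.012, 0.013] [-0.029, 0.047, -0.004]
[-0.029, -0.018, 0.011] [-0.042, 0.063, -0.005]
[-0.035, -0.022, 0.01] [-0.051, 0.082, -0.004]
[-0.042, -0.022, 0.001] [-0.051, 0.101, -0.002]
[-0.047, -0.022, -0.014] [-0.051, 0.114, -0.001]

[0.031, 0.012, -0.071] [-0.0, 0.013, 0.002]
[0.067, 0.035, -0.156] [0.018, 0.019, 0.006]
[0.122, 0.075, -0.313] [0.05, 0.019, 0.01]
```

```bash
python3 -m handwheel '[[[-0.004,-0.002,0.004],[-0.005,0.008,-0.001],-0.8],[[-0.008,-0.004,0.008],[-0.01,0.015,-0.002],-0.8],[[-0.016,-0.008,0.012],[-0.019,0.031,-0.004],-0.8],[[-0.022,-0.012,0.013],[-0.029,0.047,-0.004],-0.8],[[-0.029,-0.018,0.011],[-0.042,0.063,-0.005],-0.8],[[-0.035,-0.022,0.01],[-0.051,0.082,-0.004],-0.8],[[-0.042,-0.022,0.001],[-0.051,0.101,-0.002],-0.8],[[-0.047,-0.022,-0.014],[-0.051,0.114,-0.001],-0.8],[[-0.047,-0.022,-0.014],[-0.051,0.114,-0.001],-0.8],[[-0.047,-0.022,-0.014],[-0.051,0.114,-0.001],-0.8]]' 120
python3 - <<'E'
from h import *
n,s=nose();print(n,s['force'])
w=snap('wrist')
for d in eyes.place_of('wrist','bead0')+eyes.place_of('wrist','drawer_handle'):
    X=np.array(d['position'])-F;print(round(d['p'],2),np.round([X@EX,X@EY,X[2]]).tolist())
E
```

```text
time_s: 70.1
ee_pos: [516.2, -22.3, 114.7]
ee_rot: [0.078, 0.97, -0.056, 0.225]
force: [-0.2, 0.0, -2.5]
opening: 20.6
finger_force: 118.8
[ 73.426 -84.608  93.782   0.287] [-0.1965164   0.04663445 -2.49355959]
0.9 [-111.0, 262.0, 4.0]
0.88 [57.0, -64.0, 103.0]
0.82 [-164.0, 276.0, 9.0]
0.72 [-122.0, 305.0, 4.0]
0.58 [-82.0, 282.0, 7.0]
0.56 [-91.0, 229.0, 8.0]
0.46 [-115.0, 211.0, 8.0]
```

The bead reads as being in the pan, at (57,-64) and 103 above the drawer floor. The arm stands higher than I commanded, so I'm checking that.

```bash
python3 - <<'E'
from h import *
n,s=nose();print(n,s['time_s'],s['ee_pos'],s['ee_rot'],s['dq'],s['qpos'],s['force'])
E
python3 -m handwheel '[[[0,0,0],[0,0,0],-0.8],[[0,0,0],[0,0,0],-0.8],[[0,0,0],[0,0,0],-0.8],[[0,0,0],[0,0,0],-0.8],[[0,0,0],[0,0,0],-0.8],[[0,0,0],[0,0,0],-0.8],[[0,0,0],[0,0,0],-0.8],[[0,0,0],[0,0,0],-0.8],[[0,0,0],[0,0,0],-0.8],[[0,0,0],[0,0,0],-0.8]]' 120
python3 - <<'E'
from h import *
n,s=nose();print(n,s['qpos'],s['ee_pos'])
snap('wrist')
for d in eyes.place_of('wrist','bead0')+eyes.place_of('wrist','bowl'):
    X=np.array(d['position'])-F;print(round(d['p'],2),np.round(d['position']).tolist(),np.round([X@EX,X@EY,X[2]]).tolist())
E
```

```text
[ 73.345 -84.56   92.98    0.286] 70.25 [516.09952941 -22.26354702 114.04876862] [ 0.07784037  0.9697275  -0.05560424  0.22467224] [ 0.00054598  0.00267988  0.00264605  0.00256382 -0.00100121 -0.00356268] [-0.09865421  0.39015732  2.22608161 -1.13391756  0.14735509  2.68495174] [ 1.15711978 -0.23249574 -1.5647051 ]
time_s: 71.25
ee_pos: [516.1, -22.1, 114.8]
ee_rot: [0.078, 0.97, -0.055, 0.225]
force: [0.6, 0.3, -1.3]
opening: 20.4
finger_force: 118.8
[ 73.348 -84.299  93.847   0.287] [-0.09836996  0.3886389   2.22631161 -1.13359765  0.14712697  2.6845802 ] [516.11070014 -22.05426045 114.76389397]
0.95 [431.0, 340.0, 15.0] [-165.0, 272.0, 3.0]
0.84 [476.0, 368.0, 17.0] [-122.0, 304.0, 5.0]
0.78 [511.0, 340.0, 19.0] [-85.0, 281.0, 7.0]
0.75 [497.0, 287.0, 16.0] [-93.0, 226.0, 4.0]
0.71 [486.0, 324.0, 13.0] [-108.0, 262.0, 1.0]
0.63 [614.0, -17.0, 118.0] [55.0, -63.0, 106.0]
0.47 [473.0, 268.0, 18.0] [-115.0, 205.0, 6.0]
0.86 [466.0, 320.0, -1.0] [-128.0, 256.0, -13.0]
```

```bash
python3 - <<'E'
from h import *
a=dx(62,-78,120,.17);b=sc([545,130,175],.25,.2);c=bo(-15,150,.25)
rel([a]);print();rel([b],a);print();rel([c],b);print(a[0],b[0],c[0]);print()
rel([bo(-15,88,.05)],c)
E
```

```text
[0.031, 0.015, -0.133] [0.042, -0.038, 0.005]

[-0.219, -0.379, -0.219] [0.04, 0.009, -0.106]

[-0.155, -0.526, 0.049] [0.043, 0.016, -0.103]
[506.71188311 -20.13420606 154.74395495] [435.14495369 101.94940142 194.35178034] [359.36231475 245.54523436 163.66097003]

[-0.039, 0.0, 0.127] [0.0, -0.064, -0.0]
```

```bash
python3 -m handwheel '[[[0.002,0.001,-0.007],[0.003,-0.002,0],-0.8],[[0.006,0.003,-0.025],[0.008,-0.007,0.001],-0.8],[[0.01,0.005,-0.045],[0.014,-0.012,0.002],-0.8],[[0.015,0.007,-0.065],[0.02,-0.018,0.002],-0.8],[[0.02,0.01,-0.085],[0.027,-0.024,0.003],-0.8],[[0.025,0.012,-0.105],[0.033,-0.03,0.004],-0.8],[[0.029,0.014,-0.122],[0.038,-0.035,0.005],-0.8],[[0.031,0.015,-0.133],[0.042,-0.038,0.005],-0.8],[[0.031,0.015,-0.133],[0.042,-0.038,0.005],-0.8],[[0.031,0.015,-0.133],[0.042,-0.038,0.005],-0.8]]' 120
python3 - <<'E'
from h import *
n,s=nose();print(n,s['qpos'],s['ee_pos'])
snap('wrist')
for d in eyes.place_of('wrist','bead0'):
    X=np.array(d['position'])-F;print(round(d['p'],2),np.round([X@EX,X@EY,X[2]]).tolist())
rel([sc([545,130,175],.25,.2)])
E
```

```text
time_s: 72.4
ee_pos: [506.6, -20.2, 154.7]
ee_rot: [0.009, 0.984, -0.053, 0.171]
force: [-0.9, 0.7, -1.7]
opening: 20.7
finger_force: 118.8
[ 61.827 -78.104 119.843   0.169] [-0.18555381  0.29758634  2.13320252  0.07603538  0.36886981  1.4262796 ] [506.55117329 -20.23801969 154.70515854]
0.81 [45.0, -57.0, 133.0]
0.64 [-162.0, 273.0, 5.0]
0.6 [-105.0, 302.0, 26.0]
0.58 [-125.0, 303.0, 7.0]
0.57 [-115.0, 208.0, 6.0]
0.56 [-84.0, 284.0, 8.0]
0.55 [-108.0, 263.0, 4.0]
0.49 [-93.0, 229.0, 4.0]
[-0.219, -0.379, -0.219] [0.04, 0.01, -0.106]
```

```bash
python3 -m handwheel '[[[-0.007,-0.012,-0.007],[0.001,0,-0.003],-0.8],[[-0.03,-0.05,-0.03],[0.005,0.001,-0.014],-0.8],[[-0.055,-0.1,-0.055],[0.01,0.002,-0.027],-0.8],[[-0.085,-0.15,-0.085],[0.016,0.003,-0.041],-0.8],[[-0.115,-0.2,-0.115],[0.021,0.004,-0.055],-0.8],[[-0.145,-0.25,-0.145],[0.027,0.006,-0.07],-0.8],[[-0.175,-0.3,-0.175],[0.032,0.007,-0.084],-0.8],[[-0.2,-0.345,-0.2],[0.037,0.008,-0.097],-0.8],[[-0.215,-0.372,-0.215],[0.039,0.009,-0.104],-0.8],[[-0.219,-0.379,-0.219],[0.04,0.01,-0.106],-0.8]]' 120
python3 -m handwheel '[[[-0.005,-0.017,0.002],[0.001,0,-0.003],-0.8],[[-0.022,-0.075,0.007],[0.006,0.002,-0.014],-0.8],[[-0.042,-0.14,0.013],[0.011,0.004,-0.027],-0.8],[[-0.062,-0.21,0.02],[0.017,0.006,-0.041],-0.8],[[-0.082,-0.28,0.026],[0.023,0.008,-0.055],-0.8],[[-0.103,-0.35,0.033],[0.029,0.011,-0.069],-0.8],[[-0.123,-0.42,0.039],[0.034,0.013,-0.082],-0.8],[[-0.141,-0.48,0.045],[0.039,0.015,-0.094],-0.8],[[-0.152,-0.516,0.048],[0.042,0.016,-0.101],-0.8],[[-0.155,-0.526,0.049],[0.043,0.016,-0.103],-0.8]]' 120
python3 -m handwheel '[[[-0.001,0,0.005],[0,-0.002,0],-0.8],[[-0.006,0,0.02],[0,-0.01,0],-0.8],[[-0.011,0,0.036],[0,-0.018,0],-0.8],[[-0.016,0,0.053],[0,-0.027,0],-0.8],[[-0.021,0,0.07],[0,-0.035,0],-0.8],[[-0.026,0,0.086],[0,-0.043,0],-0.8],[[-0.031,0,0.102],[0,-0.051,0],-0.8],[[-0.035,0,0.116],[0,-0.058,0],-0.8],[[-0.038,0,0.125],[0,-0.063,0],-0.8],[[-0.039,0,0.127],[0,-0.064,0],-0.8]]' 120
python3 - <<'E'
from h import *
p,R,s=pose();print(p+R.apply(NT()),s['qpos'])
snap('scene');places('scene',['bowl','bead0'])
rel([bo(-15,85,-.2),bo(-17,80,-.4),bo(-19,75,-.6),bo(-20,70,-.8),bo(-20,68,-1.)])
E
```

```text
time_s: 73.5
ee_pos: [434.9, 102.6, 195.0]
ee_rot: [-0.024, 0.975, 0.123, 0.186]
force: [0.2, -0.9, -2.3]
opening: 20.5
finger_force: 118.8
time_s: 74.5
ee_pos: [359.3, 245.9, 163.8]
ee_rot: [-0.062, 0.934, 0.289, 0.202]
force: [0.1, 0.2, -1.2]
opening: 20.6
finger_force: 118.7
time_s: 75.5
ee_pos: [364.2, 248.3, 124.4]
ee_rot: [-0.033, 0.949, 0.294, 0.107]
force: [0.3, -1.0, -1.7]
opening: 20.5
finger_force: 118.7
[454.33345429 309.93463664  88.32219421] [0.42356692 0.29594049 2.23225388 0.10085561 0.39323827 1.30575005]
scene bowl [(0.85, [265, 230, -2]), (0.73, [464, 321, 3]), (0.45, [730, -290, 5])]
scene bead0 [(0.59, [456, -350, 1]), (0.57, [469, 367, 18]), (0.52, [516, 339, 18]), (0.51, [492, 288, 16]), (0.46, [432, 341, 18]), (0.44, [436, 320, 102]), (0.39, [488, 318, 18]), (0.39, [497, 363, 42]), (0.39, [474, 270, 22])]
[0.056, -0.001, -0.063] [0.0, -0.08, -0.0]
[0.105, -0.001, -0.097] [0.0, -0.144, -0.0]
[0.163, -0.001, -0.117] [0.0, -0.207, -0.0]
[0.23, -0.001, -0.122] [0.0, -0.271, -0.0]
[0.305, -0.001, -0.121] [0.0, -0.335, -0.0]
```

```bash
python3 -m handwheel '[[[0.018,0,-0.02],[0,-0.026,0],-0.8],[[0.037,0,-0.042],[0,-0.053,0],-0.8],[[0.056,0,-0.063],[0,-0.08,0],-0.8],[[0.072,0,-0.074],[0,-0.1,0],-0.8],[[0.088,0,-0.085],[0,-0.12,0],-0.8],[[0.105,0,-0.097],[0,-0.144,0],-0.8],[[0.124,0,-0.104],[0,-0.165,0],-0.8],[[0.143,0,-0.11],[0,-0.186,0],-0.8],[[0.163,0,-0.117],[0,-0.207,0],-0.8],[[0.185,0,-0.119],[0,-0.228,0],-0.8]]' 120
python3 -m handwheel '[[[0.02,0,-0.008],[0,-0.021,0],-0.8],[[0.045,0,-0.02],[0,-0.043,0],-0.8],[[0.068,0,-0.033],[0,-0.064,0],-0.8],[[0.09,0,-0.048],[0,-0.085,0],-0.8],[[0.11,0,-0.062],[0,-0.107,0],-0.8],[[0.11,0,-0.062],[0,-0.107,0],-0.8],[[0.11,0,-0.062],[0,-0.107,0],-0.8],[[0.11,0,-0.062],[0,-0.107,0],-0.8],[[0.11,0,-0.062],[0,-0.107,0],-0.8],[[0.11,0,-0.062],[0,-0.107,0],-0.8]]' 120
python3 - <<'E'
from h import *
p,R,s=pose();print(p+R.apply(NT()),nose()[0][3])
snap('scene');places('scene',['bowl','bead0']);snap('side');places('side',['bead0'])
rel([bo(-20,100,-.6),bo(-20,160,0)])
E
```

```text
time_s: 76.65
ee_pos: [402.1, 274.6, 172.3]
ee_rot: [0.072, 0.927, 0.287, -0.232]
force: [1.1, 1.2, -1.5]
opening: 20.8
finger_force: 118.8
time_s: 77.65
ee_pos: [433.0, 295.6, 173.4]
ee_rot: [0.119, 0.875, 0.271, -0.383]
force: [1.2, -0.8, -0.8]
opening: 20.5
finger_force: 118.9
[452.11295187 308.59070589  60.68309984] -1.0
scene bowl [(0.89, [465, 321, 4]), (0.47, [266, 228, 0]), (0.28, [472, 269, 25])]
scene bead0 [(0.62, [432, 345, 19]), (0.61, [470, 368, 18]), (0.6, [476, 269, 20]), (0.58, [495, 287, 15]), (0.51, [418, 316, 16]), (0.5, [496, 365, 42]), (0.47, [517, 343, 20]), (0.46, [480, 328, 17]), (0.33, [769, 241, -1])]
side bead0 [(0.61, [476, 331, 21]), (0.58, [510, 344, 19]), (0.57, [412, 316, 20]), (0.43, [501, 362, 36]), (0.4, [433, 347, 20])]
[-0.156, -0.001, 0.061] [0.0, 0.128, -0.0]
[-0.267, -0.001, 0.149] [0.0, 0.319, -0.0]
```

All eight beads are in the bowl, confirmed from two cameras. Now the scoop goes back to the tray.

```bash
python3 -m handwheel '[[[-0.04,0,0.015],[0,0.032,0],-0.8],[[-0.08,0,0.03],[0,0.064,0],-0.8],[[-0.12,0,0.045],[0,0.096,0],-0.8],[[-0.156,0,0.061],[0,0.128,0],-0.8],[[-0.2,0,0.09],[0,0.19,0],-0.8],[[-0.235,0,0.12],[0,0.25,0],-0.8],[[-0.267,0,0.149],[0,0.319,0],-0.8],[[-0.267,0,0.149],[0,0.319,0],-0.8],[[-0.267,0,0.149],[0,0.319,0],-0.8],[[-0.267,0,0.149],[0,0.319,0],-0.8]]' 120
python3 - <<'E'
from h import *
N=lambda z:sc([564.5,-364.4,z],-.2,0)
a=sc([540,120,200],.25,0);b=sc([575,-110,200],0,0)
plan([a,b,N(150),N(16),N(5)]);print(N(5)[0])
E
```

```text
time_s: 78.9
ee_pos: [361.1, 246.3, 202.0]
ee_rot: [-0.025, 0.952, 0.294, 0.084]
force: [1.0, 0.3, -1.7]
opening: 20.6
finger_force: 118.8
[-0.057, 0.562, -0.143] [-0.019, -0.0, 0.11] mm 175 deg 20
[-0.065, 0.683, -0.011] [-0.014, -0.0, 0.078] mm 206 deg 14
[-0.056, 0.777, 0.159] [-0.011, -0.0, 0.063] mm 239 deg 11
[-0.078, -0.0, 0.44] [0.0, 0.0, 0.0] mm 134 deg 0
[-0.006, -0.0, 0.036] [0.0, 0.0, 0.0] mm 11 deg 0
[ 459.36326332 -343.08772837   46.49111182]
```

```bash
python3 -m handwheel '[[[-0.01,0.08,-0.03],[-0.003,0,0.015],-0.8],[[-0.02,0.2,-0.06],[-0.007,0,0.04],-0.8],[[-0.035,0.33,-0.09],[-0.011,0,0.065],-0.8],[[-0.045,0.45,-0.12],[-0.015,0,0.088],-0.8],[[-0.057,0.562,-0.143],[-0.019,0,0.11],-0.8],[[-0.057,0.562,-0.143],[-0.019,0,0.11],-0.8],[[-0.057,0.562,-0.143],[-0.019,0,0.11],-0.8],[[-0.057,0.562,-0.143],[-0.019,0,0.11],-0.8],[[-0.057,0.562,-0.143],[-0.019,0,0.11],-0.8],[[-0.057,0.562,-0.143],[-0.019,0,0.11],-0.8]]' 120
python3 -m handwheel '[[[-0.01,0.1,0],[-0.002,0,0.01],-0.8],[[-0.02,0.24,-0.003],[-0.005,0,0.027],-0.8],[[-0.035,0.38,-0.006],[-0.008,0,0.043],-0.8],[[-0.05,0.52,-0.008],[-0.011,0,0.06],-0.8],[[-0.065,0.683,-0.011],[-0.014,0,0.078],-0.8],[[-0.065,0.683,-0.011],[-0.014,0,0.078],-0.8],[[-0.065,0.683,-0.011],[-0.014,0,0.078],-0.8],[[-0.065,0.683,-0.011],[-0.014,0,0.078],-0.8],[[-0.065,0.683,-0.011],[-0.014,0,0.078],-0.8],[[-0.065,0.683,-0.011],[-0.014,0,0.078],-0.8]]' 120
python3 -m handwheel '[[[-0.01,0.1,0.02],[-0.001,0,0.008],-0.8],[[-0.02,0.24,0.05],[-0.003,0,0.02],-0.8],[[-0.03,0.38,0.08],[-0.005,0,0.03],-0.8],[[-0.04,0.52,0.11],[-0.007,0,0.042],-0.8],[[-0.05,0.66,0.14],[-0.009,0,0.054],-0.8],[[-0.056,0.777,0.159],[-0.011,0,0.063],-0.8],[[-0.056,0.777,0.159],[-0.011,0,0.063],-0.8],[[-0.056,0.777,0.159],[-0.011,0,0.063],-0.8],[[-0.056,0.777,0.159],[-0.011,0,0.063],-0.8],[[-0.056,0.777,0.159],[-0.011,0,0.063],-0.8]]' 120
python3 - <<'E'
from h import *
snap('wrist','w20.png');places('wrist',['tray']);snap('side');places('side',['tray','scoop_nose','bowl','bead0'])
p,R,s=pose();print(p+R.apply(NT()),s['qpos'])
for d in eyes.masks_of('wrist','tray')[:1]:
    c,_=cv2.findContours(d['region'].astype(np.uint8),0,1);c=max(c,key=cv2.contourArea);print(d['p'],cv2.boxPoints(cv2.minAreaRect(c)).round().tolist())
N=lambda z:sc([564.5,-364.4,z],-.2,0);rel([N(16),N(6)])
E
```

```text
time_s: 79.9
ee_pos: [436.1, 94.3, 240.6]
ee_rot: [-0.012, 0.988, 0.124, 0.087]
force: [-0.6, 0.4, -0.4]
opening: 20.7
finger_force: 118.9
time_s: 80.9
ee_pos: [467.7, -108.8, 240.5]
ee_rot: [-0.0, 0.996, 0.001, 0.088]
force: [-0.7, 0.0, -1.0]
opening: 20.4
finger_force: 119.0
time_s: 81.9
ee_pos: [459.8, -341.7, 190.7]
ee_rot: [0.008, 0.991, -0.099, 0.087]
force: [0.5, 0.3, -1.9]
opening: 20.8
finger_force: 119.0
wrist tray []
side tray [(0.58, [458, -344, 0]), (0.45, [764, 242, -1])]
side scoop_nose [(0.96, [563, -363, 146]), (0.74, [466, 318, 71]), (0.72, [319, -174, 4]), (0.25, [736, 366, 0])]
side bowl [(0.44, [263, 229, -1])]
side bead0 [(0.62, [512, 343, 17]), (0.61, [498, 358, 37])]
[ 564.73824492 -363.99512609  148.98735685] [-0.80528339  0.38002509  1.81669306  0.13932708  0.80546841  0.87638147]
0.63 [[340.0, 285.0], [342.0, 85.0], [384.0, 85.0], [382.0, 285.0]]
[-0.078, 0.002, 0.436] [-0.0, -0.0, -0.0]
[-0.084, 0.002, 0.469] [-0.0, -0.0, -0.0]
```

```bash
python3 -m handwheel '[[[-0.015,0,0.08],[0,0,0],-0.8],[[-0.03,0,0.17],[0,0,0],-0.8],[[-0.045,0,0.26],[0,0,0],-0.8],[[-0.06,0.001,0.34],[0,0,0],-0.8],[[-0.07,0.001,0.4],[0,0,0],-0.8],[[-0.078,0.002,0.436],[0,0,0],-0.8],[[-0.08,0.002,0.45],[0,0,0],-0.8],[[-0.083,0.002,0.462],[0,0,0],-0.8],[[-0.084,0.002,0.469],[0,0,0],-0.8],[[-0.084,0.002,0.469],[0,0,0],-0.8]]' 120
python3 -m handwheel '[[[0,0,0.002],[0,0,0],-0.8],[[0,0,0.004],[0,0,0],-0.8],[[0,0,0.006],[0,0,0],-0.8],[[0,0,0.007],[0,0,0],-0.8],[[-0.001,0,0.008],[0,0,0],-0.8],[[-0.001,0,0.009],[0,0,0],-0.8],[[-0.001,0,0.009],[0,0,0],-0.8],[[-0.001,0,0.009],[0,0,0],-0.8],[[-0.001,0,0.009],[0,0,0],-0.8],[[-0.001,0,0.009],[0,0,0],-0.8]]' 120
python3 - <<'E'
from h import *
p,R,s=pose();print(p+R.apply(NT()),s['force'],s['moment'])
E
```

```text
time_s: 83.3
ee_pos: [459.3, -343.4, 47.8]
ee_rot: [0.008, 0.991, -0.1, 0.087]
force: [0.2, -0.3, -1.2]
opening: 21.0
finger_force: 119.0
time_s: 84.3
ee_pos: [459.4, -343.4, 45.0]
ee_rot: [0.008, 0.991, -0.1, 0.087]
force: [-3.4, 1.7, 5.2]
opening: 20.7
finger_force: 120.0
[ 564.55905942 -364.71245287    3.59395381] [-3.40528034  1.7222933   5.19806612] [ 0.03539718 -0.05998107  0.1076293 ]
```

```bash
python3 -m handwheel '[[[0,0,0],[0,0,0],0.1],[[0,0,0],[0,0,0],0.1],[[0,0,0],[0,0,0],0.1],[[0,0,0],[0,0,0],0.1],[[0,0,0],[0,0,0],0.1],[[0,0,-0.03],[0,0,0],0.1],[[0,0,-0.08],[0,0,0],0.1],[[0,0,-0.17],[0,0,0],0.1],[[0,0,-0.28],[0,0,0],0.1],[[0,0,-0.4],[0,0,0],0.1]]' 40
python3 - <<'E'
from h import *
p,R,s=pose()
w=snap('wrist','w21.png');places('wrist',['scoop_nose','scoop_grip','scoop','tray'])
snap('side');places('side',['scoop_nose','scoop_grip','scoop','tray','drawer_handle','drawer_floor'])
snap('scene');places('scene',['drawer_handle','drawer_floor','bead0'])
E
```

```text
time_s: 85.3
ee_pos: [438.2, -338.9, 164.2]
ee_rot: [0.008, 0.991, -0.1, 0.087]
force: [-0.0, -0.4, 0.7]
opening: 46.8
finger_force: 0.0
wrist scoop_nose [(0.73, [561, -360, 5])]
wrist scoop_grip [(0.74, [443, -339, 90]), (0.66, [359, -62, 85])]
wrist scoop [(0.9, [334, -133, 1]), (0.85, [519, -355, 5])]
wrist tray [(0.95, [461, -342, 1])]
side scoop_nose [(0.92, [562, -366, 3]), (0.66, [319, -173, 0]), (0.36, [732, -294, 2])]
side scoop_grip [(0.71, [439, -343, 93])]
side scoop [(0.71, [517, 343, 19]), (0.61, [331, -134, -4]), (0.58, [520, -356, 10]), (0.3, [475, 333, 19])]
side tray [(0.86, [460, -345, -2])]
side drawer_handle [(0.87, [468, 68, 55])]
side drawer_floor [(0.98, [581, 52, 15])]
scene drawer_handle []
scene drawer_floor []
scene bead0 [(0.62, [417, 319, 20]), (0.61, [515, 341, 22]), (0.58, [494, 287, 16]), (0.58, [473, 270, 23]), (0.52, [432, 341, 18]), (0.49, [472, 369, 18]), (0.48, [498, 366, 43]), (0.4, [480, 331, 16])]
```

```bash
python3 - <<'E'
from h import *
Q=toolR(1.464)
plan([((450,-140,230),toolR(.7)),((470,61.4,170),Q),((470,61.4,11.5),Q)])
E
```

```text
[-0.055, -0.658, -0.237] [0.025, -0.052, -0.286] mm 211 deg 53
[0.483, -0.471, 0.2] [0.0, 0.0, -0.243] mm 211 deg 44
[0.0, -0.0, 0.528] [0.0, 0.0, 0.0] mm 159 deg 0
```

```bash
python3 -m handwheel '[[[0,0,-0.15],[0,0,0],-0.15],[[-0.01,-0.1,-0.237],[0.005,-0.01,-0.05],-0.15],[[-0.02,-0.25,-0.237],[0.01,-0.02,-0.11],-0.15],[[-0.03,-0.4,-0.237],[0.015,-0.03,-0.17],-0.15],[[-0.045,-0.53,-0.237],[0.02,-0.04,-0.23],-0.15],[[-0.055,-0.658,-0.237],[0.025,-0.052,-0.286],-0.15],[[-0.055,-0.658,-0.237],[0.025,-0.052,-0.286],-0.15],[[-0.055,-0.658,-0.237],[0.025,-0.052,-0.286],-0.15],[[-0.055,-0.658,-0.237],[0.025,-0.052,-0.286],-0.15],[[-0.055,-0.658,-0.237],[0.025,-0.052,-0.286],-0.15]]' 40
python3 -m handwheel '[[[0.48,-0.47,0.2],[0,0,-0.243],-0.15],[[0.48,-0.47,0.2],[0,0,-0.243],-0.15],[[0.48,-0.47,0.2],[0,0,-0.243],-0.15],[[0.48,-0.47,0.2],[0,0,-0.243],-0.15],[[0.48,-0.47,0.2],[0,0,-0.243],-0.15],[[0.48,-0.47,0.2],[0,0,-0.243],-0.15],[[0.48,-0.47,0.2],[0,0,-0.243],-0.15],[[0.48,-0.47,0.2],[0,0,-0.243],-0.15],[[0.48,-0.47,0.2],[0,0,-0.243],-0.15],[[0.48,-0.47,0.2],[0,0,-0.243],-0.15]]' 40
python3 - <<'E'
from h import *
p,R,s=pose();print(p)
w=snap('wrist','w22.png');places('wrist',['drawer_handle','drawer_floor'])
g=w.astype(int).sum(2)
# bar: gray low-saturation pixels near expected
k=eyes.get_calibration('wrist');hsv=cv2.cvtColor(w,cv2.COLOR_RGB2HSV)
m=((hsv[:,:,1]<60)&(hsv[:,:,2]>70)&(hsv[:,:,2]<210)).astype(np.uint8)
for v in(100,130,160,190): 
    us=np.where(m[v,200:450])[0]+200; print(v,us.min() if len(us) else None,us.max() if len(us) else None,len(us), [ray('wrist',u,v,55).round(1)[:2].tolist() for u in (us.min(),us.max())] if len(us) else '')
Q=toolR(1.464);rel([((470,61.4,11.5),Q)])
E
```

```text
time_s: 87.1
ee_pos: [449.9, -140.7, 230.1]
ee_rot: [-0.0, 0.94, 0.341, 0.001]
force: [-0.6, 1.2, -0.3]
opening: 36.4
finger_force: 0.0
time_s: 88.1
ee_pos: [469.5, 59.7, 170.6]
ee_rot: [0.0, 0.745, 0.667, 0.001]
force: [-0.3, 0.7, -0.0]
opening: 36.3
finger_force: 0.0
[469.48325192  59.67080119 170.55909755]
wrist drawer_handle [(0.65, [470, 66, 56])]
wrist drawer_floor [(0.63, [579, 50, 11])]
100 None None 0 
130 315 366 52 [[469.9, 111.2], [516.4, 106.5]]
160 315 325 11 [[466.7, 83.3], [476.0, 82.3]]
190 315 324 10 [[463.4, 54.2], [471.9, 53.3]]
[0.004, 0.001, 0.53] [0.0, -0.0, -0.001]
```

```bash
python3 -m handwheel '[[[0,-0.003,0.1],[0,0,0],-0.15],[[0,-0.003,0.2],[0,0,0],-0.15],[[0,-0.003,0.3],[0,0,0],-0.15],[[0,-0.003,0.38],[0,0,0],-0.15],[[0,-0.003,0.44],[0,0,0],-0.15],[[0,-0.003,0.48],[0,0,0],-0.15],[[0,-0.003,0.51],[0,0,0],-0.15],[[0,-0.003,0.53],[0,0,0],-0.15],[[0,-0.003,0.53],[0,0,0],-0.15],[[0,-0.003,0.53],[0,0,0],-0.15]]' 40
python3 -m handwheel '[[[0,0,0],[0,0,0],-0.9],[[0,0,0],[0,0,0],-0.9],[[0,0,0],[0,0,0],-0.9],[[0,0,0],[0,0,0],-0.9],[[0,0,0],[0,0,0],-0.9],[[0,0,0],[0,0,0],-0.9],[[0,0,0],[0,0,0],-0.9],[[0,0,0],[0,0,0],-0.9],[[0,0,0],[0,0,0],-0.9],[[0,0,0],[0,0,0],-0.9]]' 40
python3 - <<'E'
from h import *
p,R,s=pose();d=np.array([588.3,48.6,11.9])-p;print(p,d@EX,d@EY,R.inv().apply(EX),d@EX/300)
E
```

```text
time_s: 89.25
ee_pos: [468.7, 60.7, 11.7]
ee_rot: [0.0, 0.744, 0.668, 0.001]
force: [-0.1, 0.8, 0.3]
opening: 36.4
finger_force: 0.0
time_s: 90.25
ee_pos: [468.8, 60.7, 11.8]
ee_rot: [0.0, 0.744, 0.668, 0.001]
force: [-1.2, -0.2, 6.6]
opening: 8.5
finger_force: 39.0
[468.8447649   60.71455254  11.83742426] 120.0658508421959 0.7120655554457912 [2.85606740e-04 9.99999018e-01 1.37205009e-03] 0.40021950280731966
```

```bash
python3 -m handwheel '[[[0,0.03,0],[0,0,0],-0.9],[[0,0.08,0],[0,0,0],-0.9],[[0,0.13,0],[0,0,0],-0.9],[[0,0.18,0],[0,0,0],-0.9],[[0,0.23,0],[0,0,0],-0.9],[[0,0.28,0],[0,0,0],-0.9],[[0,0.33,0],[0,0,0],-0.9],[[0,0.37,0],[0,0,0],-0.9],[[0,0.395,0],[0,0,0],-0.9],[[0,0.403,0],[0,0,0],-0.9]]' 40
python3 -m handwheel '[[[0,0,0],[0,0,0],-0.9],[[0,0.002,0],[0,0,0],-0.9],[[0,0.002,0],[0,0,0],-0.9],[[0,0.002,0],[0,0,0],-0.15],[[0,0.002,0],[0,0,0],-0.15],[[0,0.002,0],[0,0,0],-0.15],[[0,0.002,-0.1],[0,0,0],-0.15],[[0,0.002,-0.25],[0,0,0],-0.15],[[0,0.002,-0.4],[0,0,0],-0.15],[[0,0.002,-0.55],[0,0,0],-0.15]]' 40
python3 - <<'E'
from h import *
w=snap('wrist');places('wrist',['drawer_handle'])
snap('side');places('side',['drawer_handle','scoop','scoop_grip','bowl','bead0'])
snap('scene');places('scene',['bead0','bowl','scoop'])
hsv=cv2.cvtColor(w,cv2.COLOR_RGB2HSV)
m=((hsv[:,:,1]<60)&(hsv[:,:,2]>70)&(hsv[:,:,2]<210))
for v in(150,170,190):
    us=np.where(m[v,200:345])[0]+200
    if len(us): print(v,[ray('wrist',u,v,55).round(1)[:2].tolist() for u in (us.min(),us.max())])
E
```

```text
time_s: 91.25
ee_pos: [587.5, 47.8, 11.8]
ee_rot: [-0.001, 0.744, 0.668, -0.001]
force: [-17.0, 1.0, 17.8]
opening: 8.4
finger_force: 40.8
time_s: 92.25
ee_pos: [589.1, 47.6, 178.0]
ee_rot: [-0.0, 0.744, 0.668, 0.0]
force: [0.1, 0.6, 0.3]
opening: 36.5
finger_force: 0.0
wrist drawer_handle [(0.6, [585, 53, 59])]
side drawer_handle [(0.31, [726, 35, -3])]
side scoop [(0.82, [332, -134, -1]), (0.59, [522, -357, 7])]
side scoop_grip [(0.96, [441, -341, 94]), (0.68, [351, -60, 87])]
side bowl [(0.74, [466, 316, -2]), (0.61, [261, 231, 1])]
side bead0 [(0.59, [474, 331, 21]), (0.56, [416, 315, 19]), (0.55, [500, 356, 38]), (0.52, [472, 370, 16]), (0.43, [515, 342, 17]), (0.39, [431, 344, 21])]
scene bead0 [(0.62, [473, 268, 22]), (0.5, [470, 369, 16]), (0.49, [493, 288, 19]), (0.48, [498, 363, 38]), (0.45, [432, 343, 18]), (0.43, [418, 317, 16]), (0.43, [511, 342, 20]), (0.37, [476, 328, 17]), (0.26, [465, 314, 71])]
scene bowl [(0.69, [266, 228, -2]), (0.59, [464, 318, 2])]
scene scoop [(0.84, [336, -131, 0]), (0.56, [520, -359, 4]), (0.26, [467, 320, 1])]
150 [[586.2, 79.3], [594.6, 78.4]]
170 [[584.0, 60.0], [593.4, 59.0]]
190 [[581.6, 40.2], [590.4, 39.2]]
```

```bash
python3 -c "
from h import *
print(order.hand_in())"
```

```text
the job is handed in; nothing more can be done
None
```

The job is handed in: all eight beads are in the larger bowl, the scoop lies flat in its tray, and the drawer is pushed fully shut, after about 92 s on the robot's clock (limit 208 s); the verdict was not reported back.

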